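Charge the glaze mill jar and screw its cap on

ROBOT

A 7-joint arm with a two-finger parallel gripper is mounted at the origin on the work surface. World frame = base frame: x ahead of the robot, y to its left, z up, the work surface at z = 0. Lengths are in mm, angles in rad, forces in N, time in s.
With the tool pointing down it reaches from about 350 to 900 mm from the base axis. Payload 7.2 kg.
Tool frame: the origin (TCP) lies at the very end of the fingers, on their centre line; the grasp point (between the pads) lies 19 mm behind it (manip.hold_point_z is the distance from the TCP to the grasp point, in mm); y points along the fingers, x is the direction in which the jaws open and shut, and the axes are right-handed (so a half turn about y gives the same grasp; the last joint's range is limited). The gripper opens to 85 mm and grips with 20 to 120 N. Pads are 22 mm wide; open, the fingers measure 114 mm over their backs; the gripper's body (76 mm by 85 mm) begins 54 mm behind the grasp point. The pads swing forward as they close: fully open they stand 13 mm farther back than shut.
Start: joints at [-1.181, 0.411, -0.013, 1.596, 0.006, 1.134, -0.082], TCP at [276.244, 560.641, 231.297] pointing down, gripper open.
Joint ranges: [-2.95, 2.95], [-0.29, 1.99], [-1.47, 1.44], [0.14, 2.54], [-1.03, 4.17], [0.13, 1.85], [-2.86, 2.86]. Speed limits (rad/s): [2.39, 2.39, 3.01, 3.01, 3.14, 3.14, 3.14].

INTERFACE

Orientations are given as a rotation vector (axis times angle).
In Python, from rig import manip gives the robot as it stands. Calls block until the motion is done:
- manip.move_ptp(position, orientation): joint-space move of the TCP to a pose.
- manip.movel(position, ori=None, max_speed=150, threshold=None): straight line of the TCP; ori=None keeps the orientation; max_speed is the mean speed in mm/s. With threshold (N) it stops when the force on the tool has changed by that much, and returns True; else False.
- manip.move_j(angles): joint-space move.
- manip.set_gripper(opening): finger opening in mm; the grip force is fixed at half the most; returns when the fingers have stopped.
- manip.hold(seconds).
- manip.solve_ik(position, orientation): joint angles nearest the present ones, or None.
- manip.camera(name): name is "side" or "top"; returns (picture, depth): 420x560x3 uint8, red, green, blue; 420x560 float32, mm along the optical axis (not along the pixel's ray), 0 where there is no reading.
- manip.camera_params(name): a dict with "mtx" (3x3 intrinsics, pixels), "R" (3x3) and "t" (3): a world point X has camera coordinates R X + t. Camera axes: x right, y down, z forward; pixel columns grow to the right and rows downward; lengths in mm; the calibration is good to about 2 mm. A picture is of the moment at which its call begins. camera_params takes no time and is no camera call.
A pose or a line that the arm cannot do raises manip.MotionError and nothing moves.
- manip.close_job(): hands the job in, once; it reports no verdict.
Readings, each from a call of its own:
- manip.get_time_s(): time.
- manip.get_joints(): joint angles.
- manip.get_qvel(): joint speeds.
- manip.get_joint_torque(): joint torques, N m.
- manip.get_tcp_pos(): TCP position.
- manip.get_tcp_rot(): TCP orientation.
- manip.get_contact_force(): force on the tool from outside, world axes, zero at the start.
- manip.get_wrist_torque(): the same for the moment, N m.
- manip.get_gripper_width(): finger opening in mm.
Only numpy, scipy, OpenCV 4.12 (cv2) and the standard library are available. Lean on these libraries where they do the work, as an engineer would, in place of code of your own. Each camera call takes 0.05 s, during which the arm holds its last target.

TASK

Swing the funnel over the mill jar and pour the grinding cylinders from the scoops on the ware board through it into the jar, standing each scoop upright on the ware board again. Then swing the funnel well clear, set the cap on the jar's neck, turn it backwards until it drops into the start of the thread with a click, and screw it forward (clockwise) until it stops fully home. Do not disturb the raw clay bowl.

Things in the scene. Friction and masses are not known exactly. Their poses are not given: they have to be found in the camera images.
- stand: Fixed grey filling stand: base plate 130 x 215 x 12 mm, on it a white ceramic mill jar 98 mm across with a threaded neck (bore 40 mm, outside 56 mm) from 87 to 113 mm above the table. Origin: on the jar's axis at table height; z up. The post on which the funnel swings (vertical axis, 22 mm thick, 187 mm tall) stands 120 mm along the stand's -y.
- neck_ledge (a point): On the jar's axis, level with the ledge round the neck, 105 mm above the table: the cap's three lugs rest on it (cap origin 105 mm up). It has three notches 120 deg apart; their bearing varies and is not given. Backing the cap (counter-clockwise from above) by up to 105 deg brings the lugs to stops (4 mm tall) over the notches, where a cap free to sink drops 8.5 mm.
- funnel (a joint): Swing angle of the aluminium funnel about the post, rad. 0 = stop, funnel exactly over the jar; grows as it swings away, counter-clockwise seen from above, to the stop at 1.25. Stays where it is left; dry friction 0.15 N m.
- funnel_mouth (a point): Centre of the funnel's rim, 180 mm above the table, 120 mm from the post axis. Rim 112 mm across, cone narrowing to a spout of 38 mm bore whose end is 4 mm above the neck when over the jar.
- funnel_peg (a point): Top centre of the black upright peg with which the funnel is swung: 16 mm across, free height 50 mm, 226 mm above the table, on the funnel's rim, 68 mm from the funnel's axis and 175 mm from the post axis.
- cap: Loose black cap, 68 mm across, 61 tall, 120 g. Origin: centre of lower edge; z up. Upright wing grip on top: 52 mm long (its x), 16 thick (y), 27 to 61 mm above origin. Stands on the table at first. Dropped in the thread start (origin 96.5 mm up), 90 deg forward (clockwise) draws it down 5 to 6.5 mm to a hard end stop. On the ledge, forward only meets stops. Play: 1 to 2 mm axial, 1.5 mm sideways.
- board: Light wooden ware board fixed on the table, 280 mm (its x) x 380 mm (its y), 10 mm thick. Origin: centre of its underside; its top is 10 mm above the table.
- scoop0: Loose aluminium scoop, 150 g: tray 71 mm (x) x 62 mm (y), walls 30 mm high, open towards its -x, where the floor rises as a ramp to the lip at x = -35 mm, 8 mm above the underside. Origin: centre of the tray's underside; z up. It holds 0 to 3 grinding cylinders, which slide out over the lip when the front is tipped 55 to 75 deg down.
- scoop0_grip (a point): Middle of that scoop's wooden handle, 75 mm along +x from the scoop's origin, 30 mm above its underside. Handle: along x from 34 to 108 mm, 14 mm thick (y), 20 mm tall.
- scoop1: Loose aluminium scoop, 150 g: tray 71 mm (x) x 62 mm (y), walls 30 mm high, open towards its -x, where the floor rises as a ramp to the lip at x = -35 mm, 8 mm above the underside. Origin: centre of the tray's underside; z up. It holds 0 to 3 grinding cylinders, which slide out over the lip when the front is tipped 55 to 75 deg down.
- scoop1_grip (a point): Middle of that scoop's wooden handle, 75 mm along +x from the scoop's origin, 30 mm above its underside. Handle: along x from 34 to 108 mm, 14 mm thick (y), 20 mm tall.
- scoop2: Loose aluminium scoop, 150 g: tray 71 mm (x) x 62 mm (y), walls 30 mm high, open towards its -x, where the floor rises as a ramp to the lip at x = -35 mm, 8 mm above the underside. Origin: centre of the tray's underside; z up. It holds 0 to 3 grinding cylinders, which slide out over the lip when the front is tipped 55 to 75 deg down.
- scoop2_grip (a point): Middle of that scoop's wooden handle, 75 mm along +x from the scoop's origin, 30 mm above its underside. Handle: along x from 34 to 108 mm, 14 mm thick (y), 20 mm tall.
- media00: White ceramic grinding cylinder, 14 mm across, 14 mm tall, 10 g, in scoop0 at the start, or absent. Origin: centre of one flat end.
- media01: White ceramic grinding cylinder, 14 mm across, 14 mm tall, 10 g, in scoop0 at the start, or absent. Origin: centre of one flat end.
- media02: White ceramic grinding cylinder, 14 mm across, 14 mm tall, 10 g, in scoop0 at the start, or absent. Origin: centre of one flat end.
- media10: White ceramic grinding cylinder, 14 mm across, 14 mm tall, 10 g, in scoop1 at the start, or absent. Origin: centre of one flat end.
- media11: White ceramic grinding cylinder, 14 mm across, 14 mm tall, 10 g, in scoop1 at the start, or absent. Origin: centre of one flat end.
- media12: White ceramic grinding cylinder, 14 mm across, 14 mm tall, 10 g, in scoop1 at the start, or absent. Origin: centre of one flat end.
- media20: White ceramic grinding cylinder, 14 mm across, 14 mm tall, 10 g, in scoop2 at the start, or absent. Origin: centre of one flat end.
- media21: White ceramic grinding cylinder, 14 mm across, 14 mm tall, 10 g, in scoop2 at the start, or absent. Origin: centre of one flat end.
- media22: White ceramic grinding cylinder, 14 mm across, 14 mm tall, 10 g, in scoop2 at the start, or absent. Origin: centre of one flat end.
- rawbowl: Unfired clay bowl, 124 mm across, 55 mm high, a bystander at the far side; origin at the centre of its foot.

How it is judged:
By the outcome, as a careful person would: the job done as asked, in the order asked, and still so for the second after the job is handed in, with the robot touching nothing.
Of media00, media01, media02, media10, media11, media12, media20, media21, media22 only 4 to 8 are there at a start; the rules pass over those that are not, and their reading is None.
At some moment in a run one of scoop0, scoop1, scoop2, cap may be knocked a few centimetres aside while the robot is not near it.
It also fails if it takes over 210 s, if anything falls off the work surface, if the arm or the gripper's body presses on something with over 40 N, if the wrist force passes 120 N, or if a joint passes its speed limit or range.

## Working session

There is one attempt and no reset: what is moved stays moved. The work goes in short steps, each a Python script; the robot and the scene stay as the last script left them, time stands still between calls to the robot, and variables do not carry over. Pictures are saved under pics/ and viewed, and the job is handed in when it is done.

```bash
ls; mkdir -p pics
python3 - <<'E'
from rig import manip
import cv2,numpy as np
for n in("side","top"):
    p,d=manip.camera(n); cv2.imwrite(f"pics/{n}0.png",p[:,:,::-1]); np.save(f"pics/{n}0d.npy",d); 
    c=manip.camera_params(n); print(n,c, "cam pos",-np.array(c["R"]).T@np.array(c["t"]))
print(manip.get_time_s(),manip.get_tcp_rot(),manip.get_gripper_width(),manip.hold_point_z)
E
```

```text
pics
side {'mtx': array([[438.1734353 ,   0.        , 281.88883972],
       [  0.        , 438.1734353 , 207.5494957 ],
       [  0.        ,   0.        ,   1.        ]]), 'R': array([[ 0.91886079, -0.39433557, -0.01393931],
       [-0.31116602, -0.70243565, -0.64012488],
       [ 0.24263254,  0.59252309, -0.76814441]]), 't': array([-553.62863893,  323.22058501, 1110.88844645])} cam pos [ 339.74522801 -649.50086016 1052.50708766]
top {'mtx': array([[524.74189813,   0.        , 281.97468828],
       [  0.        , 524.74189813, 206.05577883],
       [  0.        ,   0.        ,   1.        ]]), 'R': array([[-0.0056785 , -0.99995006,  0.00822399],
       [-0.99702111,  0.00502888, -0.07696497],
       [ 0.07691977, -0.00863654, -0.99699988]]), 't': array([  19.65255581,  642.40051961, 1304.08419439])} cam pos [ 540.28862037   27.68379661 1349.45250035]
0.1 [-1.39248176 -0.86491009  0.86676142] 85.59934794981875 18.700000000000003
```

View pics/side0.png

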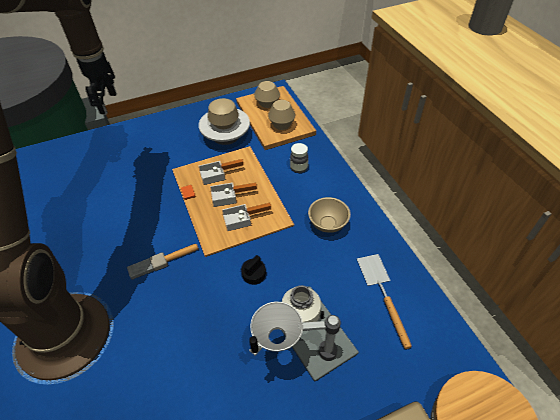

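View pics/top0.png

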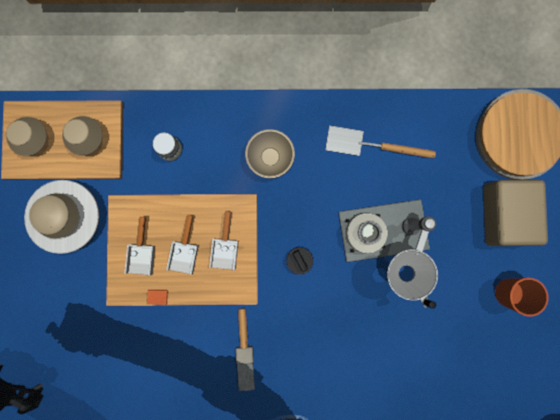

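Run:
```python
from scipy.spatial.transform import Rotation as R
print(R.from_rotvec([-1.39248176,-0.86491009,0.86676142]).as_matrix())
```

```text
[[ 4.41966991e-01 -5.33247979e-04 -8.97031156e-01]
 [ 8.97030246e-01 -1.28100889e-03  4.41967304e-01]
 [-1.38478305e-03 -9.99999037e-01 -8.78240776e-05]]
```

Run:
```python
import cv2
t=cv2.imread("pics/top0.png");s=cv2.imread("pics/side0.png")
cv2.imwrite("pics/z_t1.png",cv2.resize(t[190:310,105:265],None,fx=5,fy=5,interpolation=cv2.INTER_CUBIC))
cv2.imwrite("pics/z_t2.png",cv2.resize(t[195:315,280:440],None,fx=5,fy=5,interpolation=cv2.INTER_CUBIC))
cv2.imwrite("pics/z_s1.png",cv2.resize(s[145:265,170:300],None,fx=5,fy=5,interpolation=cv2.INTER_CUBIC)[:600])
cv2.imwrite("pics/z_s2.png",cv2.resize(s[250:380,225:365],None,fx=4.5,fy=4.5,interpolation=cv2.INTER_CUBIC))
```

```text
(no output)
```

View pics/z_t1.png

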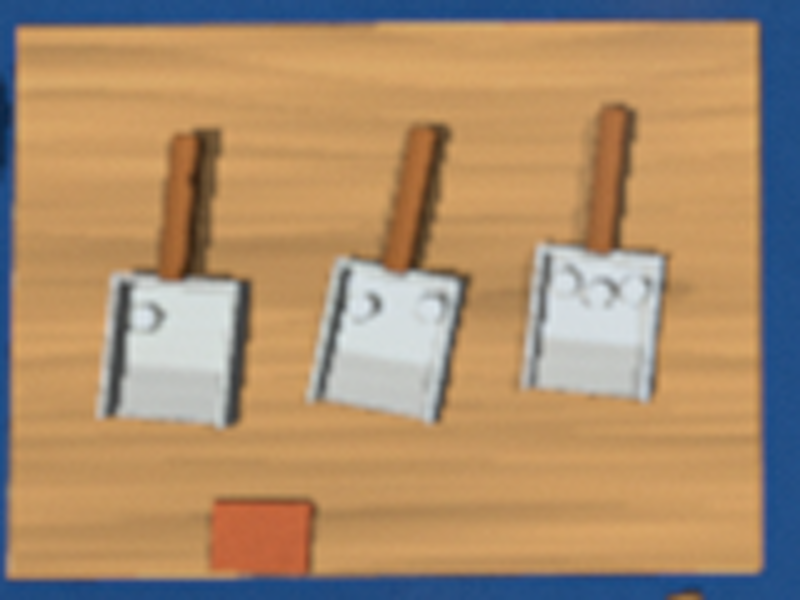

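View pics/z_t2.png

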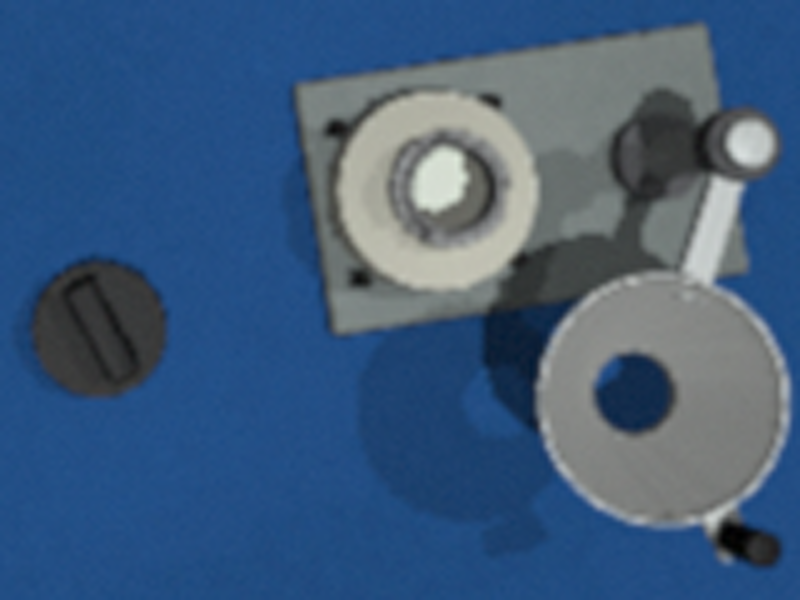

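View pics/z_s1.png

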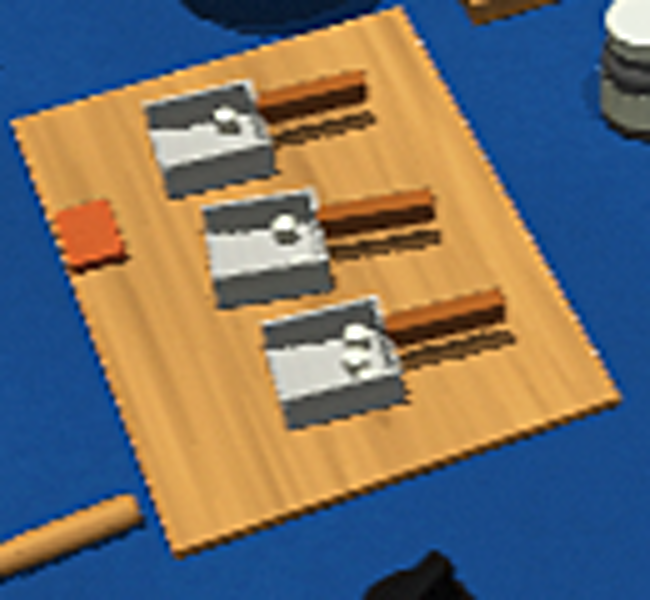

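View pics/z_s2.png

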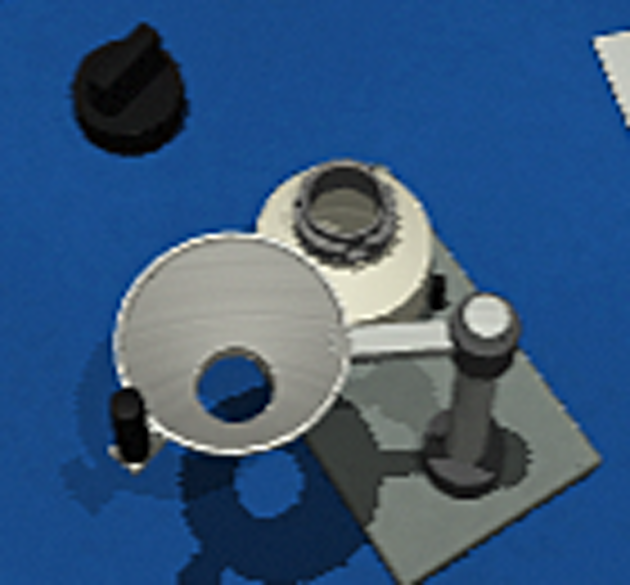

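```bash
cat > h.py <<'E'
import numpy as np, cv2
from scipy.spatial.transform import Rotation as Rot
def cp(m,n):
    c=m.camera_params(n); return np.array(c["mtx"]),np.array(c["R"]),np.array(c["t"])
def ray(m,n,uv):
    K,R,t=cp(m,n); d=R.T@(np.linalg.inv(K)@np.array([uv[0],uv[1],1.])); return -R.T@t,d
def plane(m,n,uv,z):
    o,d=ray(m,n,uv); return o+d*(z-o[2])/d[2]
def tri(m,uvs,uvt):
    o1,d1=ray(m,"side",uvs);o2,d2=ray(m,"top",uvt)
    A=np.c_[d1,-d2]; s=np.linalg.lstsq(A,o2-o1,rcond=None)[0]
    a,b=o1+s[0]*d1,o2+s[1]*d2; return (a+b)/2,np.linalg.norm(a-b)
def cloud(m,n,dep):
    K,R,t=cp(m,n); h,w=dep.shape; u,v=np.meshgrid(np.arange(w),np.arange(h))
    P=np.stack([(u-K[0,2])/K[0,0]*dep,(v-K[1,2])/K[1,1]*dep,dep],-1); return (P-t)@R
def proj(m,n,X):
    K,R,t=cp(m,n); p=K@(R@np.array(X)+t); return p[:2]/p[2]
def shot(m,n,name):
    p,d=m.camera(n); cv2.imwrite(f"pics/{name}.png",p[:,:,::-1]); return p,d
def down(th):  # tool y down, jaw x axis at world yaw th
    x=np.array([np.cos(th),np.sin(th),0]);y=np.array([0,0,-1.]);return Rot.from_matrix(np.c_[x,y,np.cross(x,y)])
E
python3 - <<'E'
from rig import manip as m
from h import *
t=cv2.imread("pics/top0.png");s=cv2.imread("pics/side0.png")
dt=np.load("pics/top0d.npy");ds=np.load("pics/side0d.npy")
def blobs(im,d,n,roi):
    x0,y0,x1,y1=roi; hsv=cv2.cvtColor(im,cv2.COLOR_BGR2HSV)
    return hsv
# handles
for n,im,d,roi in(("top",t,dt,(110,195,257,300)),("side",s,ds,(175,145,295,255))):
    hsv=cv2.cvtColor(im,cv2.COLOR_BGR2HSV);H,S,V=cv2.split(hsv)
    mk=((H<13)&(S>150)&(V>60)&(V<200)).astype(np.uint8)
    z=np.zeros_like(mk);x0,y0,x1,y1=roi;z[y0:y1,x0:x1]=mk[y0:y1,x0:x1]
    N,L,st,ce=cv2.connectedComponentsWithStats(z)
    C=cloud(m,n,d)
    for i in range(1,N):
        if st[i,4]<40: continue
        P=C[L==i]; print(n,st[i],ce[i].round(1),"z med/95",np.median(P[:,2]).round(1),np.percentile(P[:,2],95).round(1),"mean",P.mean(0).round(1))
C=cloud(m,"top",dt)
for nm,uv in(("table",(300,150)),("board",(180,290)),("post",(429,223)),("cap",(300,260)),("peg",(432,303)),("plate",(348,250)),("bowl",(270,133))):print(nm,C[uv[1],uv[0]].round(1))
C=cloud(m,"side",ds)
for nm,uv in(("table",(230,290)),("board",(240,235)),("post",(332,321)),("cap",(258,260))):print(nm,C[uv[1],uv[0]].round(1))
E
```

```text
top [147 290  21  10 202] [156.7 294.5] z med/95 20.4 24.6 mean [423.6 327.9  33. ]
table [790.7 -31.8  -1.2]
board [432.3 274.8  10. ]
post [ 590.6 -309.   186.2]
cap [507.3 -26.7  62.1]
peg [ 419.1 -299.1  226.6]
plate [ 530.6 -150.6   16.3]
bowl [825.5  45.5  46.1]
table [429.4 -45.8  -3.5]
board [514.5 107.8  10.1]
post [ 586.7 -311.6  187.7]
cap [523.6 -22.1  53.3]
```

```bash
cat > meas.py <<'E'
from h import *
def handles(m,n,p):
    im=p[:,:,::-1].copy();hsv=cv2.cvtColor(im,cv2.COLOR_BGR2HSV).astype(int);H,S,V=hsv[...,0],hsv[...,1],hsv[...,2]
    mk=((H<14)&(S>135)&(V>60)&(V<205)).astype(np.uint8)
    return mk
E
python3 - <<'E'
from meas import *
t=cv2.imread("pics/top0.png");s=cv2.imread("pics/side0.png")
ht=cv2.cvtColor(t,cv2.COLOR_BGR2HSV);hs=cv2.cvtColor(s,cv2.COLOR_BGR2HSV)
for uv in((141,231),(142,225),(187,230),(226,226),(165,210),(150,245)):print("t",uv,ht[uv[1],uv[0]])
for uv in((232,163),(245,187),(260,208),(200,220)):print("s",uv,hs[uv[1],uv[0]], hs[uv[1]+2,uv[0]])
E
```

```text
t (141, 231) [ 13 171 171]
t (142, 225) [ 13 173 140]
t (187, 230) [ 13 169 175]
t (226, 226) [ 13 163 171]
t (165, 210) [ 16 132 203]
t (150, 245) [ 16  96 109]
s (232, 163) [ 13 198 188] [ 12 190  63]
s (245, 187) [ 13 201 109] [ 13 193  62]
s (260, 208) [ 12 199 100] [ 13 199  59]
s (200, 220) [ 17 155 215] [ 17 153 226]
```

```bash
cat > meas.py <<'E'
from h import *
def handles(m,n,p,d):
    hsv=cv2.cvtColor(p,cv2.COLOR_RGB2HSV).astype(int);H,S,V=hsv[...,0],hsv[...,1],hsv[...,2]
    C=cloud(m,n,d)
    mk=((H<=14)&(S>(150 if n=="top" else 165))&(V>(100 if n=="top" else 88))&(C[...,2]>20)&(C[...,2]<90)&(C[...,0]>380)&(C[...,0]<800)&(C[...,1]>20)&(C[...,1]<560)).astype(np.uint8)
    N,L,st,ce=cv2.connectedComponentsWithStats(mk); out=[]
    for i in range(1,N):
        if st[i,4]<50 : continue
        v,u=np.nonzero(L==i)
        P=np.array([plane(m,n,(a,b),50) for a,b in zip(u,v)])
        r=cv2.minAreaRect(P[:,:2].astype(np.float32))
        c=P.mean(0);w,V_=np.linalg.eigh(np.cov(P[:,:2].T));ax=V_[:,1];ax=ax*np.sign(ax[0])
        s=(P[:,:2]-c[:2])@ax
        out.append(dict(c=c[:2],yaw=np.degrees(np.arctan2(ax[1],ax[0])),lo=s.min(),hi=s.max(),z=np.median(C[...,2][L==i]),uv=ce[i],n=st[i,4],wid=4*np.sqrt(w[0]),rc=r,ax=ax))
    return sorted(out,key=lambda o:-o["c"][1])
E
python3 - <<'E'
from rig import manip as m
from meas import *
H={}
for n in("top","side"):
    p=cv2.imread(f"pics/{n}0.png")[:,:,::-1];d=np.load(f"pics/{n}0d.npy")
    H[n]=handles(m,n,p,d)
    for h in H[n]:
        e=h["c"]+h["ax"]*h["hi"]; b=h["c"]+h["ax"]*h["lo"]
        print(n,h["c"].round(1),h["yaw"].round(1),h["lo"].round(1),h["hi"].round(1),"z",h["z"].round(1),"uv",h["uv"].round(1),h["n"],"w",h["wid"].round(1),"rect",np.round(h["rc"][0],1),np.round(h["rc"][1],1))
for a,b in zip(H["side"],H["top"]):
    print("tri end", *[x for x in tri(m,proj(m,"side",[*(a["c"]+a["ax"]*a["hi"]),50]),proj(m,"top",[*(b["c"]+b["ax"]*b["hi"]),50]))])
    print("tri mid", *[x for x in tri(m,a["uv"],b["uv"])])
E
```

```text
top [581.6 366.8] -5.2 -35.6 34.1 z 49.7 uv [140.2 230.6] 148 w 14.9 rect [580.8 366.7] [13.  69.7]
top [419.3 325. ] 89.5 -23.7 23.0 z 22.1 uv [156.4 296.8] 154 w 36.3 rect [420.2 324.6] [46.7 31.5]
top [584.1 252.6] -11.6 -34.7 34.4 z 50.0 uv [186.6 229.3] 150 w 15.2 rect [583.9 252.6] [13.3 69.1]
top [593.  155.2] -5.7 -33.7 34.0 z 50.1 uv [226.  225.5] 137 w 14.1 rect [593.2 155.2] [12.5 67.6]
side [582.  366.5] -5.0 -33.6 35.0 z 49.9 uv [231.6 162.4] 62 w 15.8 rect [582.6 366.9] [13.5 68.7]
side [585.8 252.3] -11.6 -37.2 34.6 z 49.5 uv [244.8 185.6] 70 w 15.4 rect [584.8 253. ] [15.2 71.9]
side [593.8 155.5] -6.6 -34.9 34.6 z 49.3 uv [258.4 206.6] 82 w 15.7 rect [593.7 155.5] [13.2 69.5]
tri end [616.20257013 363.49782576  50.13312018] 1.22280367601671
tri mid [581.81650731 366.81196806  49.76364374] 0.4006260875903366
tri end [519.36989581 277.27116738  96.45423581] 220.20477243451552
tri mid [502.50006588 273.37701316  86.71800534] 178.25141407785551
tri end [644.98792948 259.74600279 -76.57621518] 41.88126802318103
tri mid [607.87965497 268.51642031 -81.80146659] 41.174720426849774
```

Run:
```python
from rig import manip as m
from meas import *
for n in("top","side"):
    d=np.load(f"pics/{n}0d.npy");C=cloud(m,n,d);x,y,z=C[...,0],C[...,1],C[...,2]
    for nm,mk,zp in(("post",(z>181)&(z<193)&(np.hypot(x-589,y+310)<25),187),("neck",(z>108)&(z<119)&(np.hypot(x-565,y+185)<50),113),
      ("funnel",(z>172)&(z<188)&(np.hypot(x-470,y+260)<90)&(np.hypot(x-419,y+299)>22)&(np.hypot(x-589,y+310)>60),180),("peg",(z>220)&(z<232)&(np.hypot(x-419,y+299)<30),226),
      ("cap",(z>20)&(z<34)&(np.hypot(x-508,y+25)<60),27),("jar",(z>80)&(z<92)&(np.hypot(x-565,y+185)<60),87),("wing",(z>56)&(z<66)&(np.hypot(x-508,y+25)<60),61),("bowlrim",(z>50)&(z<60)&(x>700)&(np.hypot(x-790,y-40)<90),55)):
        v,u=np.nonzero(mk)
        if len(u)<4: print(n,nm,"none");continue
        P=np.array([plane(m,n,(a,b),zp)[:2] for a,b in zip(u,v)],np.float32)
        (c,r)=cv2.minEnclosingCircle(P); rc=cv2.minAreaRect(P)
        print(n,nm,len(u),"mean",P.mean(0).round(1),"mec",np.round(c,1),round(r,1),"rect",np.round(rc[0],1),np.round(rc[1],1),round(rc[2],1),"z",np.median(z[mk]).round(1))
print("tri post",tri(m,(333.4,321.6),(430,223.6)));print("neck",tri(m,(301.7,293.8),(368.8,232.4)));print("peg",tri(m,(253,338.4),(433,304.6)))
# base plate corners top at z=12: zoom corners
for uv in((297,86),(703,25),(335,332)):print(plane(m,"top",(280+uv[0]/5,195+uv[1]/5),12)[:2].round(1))
```

```text
top post 95 mean [ 590. -308.] mec [ 590.4 -306.2] 15.5 rect [ 590.5 -305.8] [25.1 30.1] 7.8 z 187.2
top neck 109 mean [ 571.6 -188.2] mec [ 572.2 -188.7] 27.5 rect [ 573.3 -187.9] [49.7 53.7] 44.3 z 111.6
top funnel 356 mean [ 480.8 -275.3] mec [ 477.8 -270. ] 57.2 rect [ 478.1 -268.7] [106.9 110.3] 28.4 z 177.7
top peg 47 mean [ 415.5 -297.6] mec [ 415.8 -298. ] 8.0 rect [ 415.4 -297.6] [14.9 13.6] 44.4 z 225.4
top cap 427 mean [504.1 -25. ] mec [504.  -25.5] 33.8 rect [503.9 -25.7] [65.3 64.9] 89.7 z 27.9
top jar 168 mean [ 571. -180.] mec [ 570.9 -186.4] 37.7 rect [ 570.6 -187.5] [69.  72.5] 70.7 z 82.7
top wing 133 mean [504.4 -25.2] mec [504.1 -25.8] 25.9 rect [503.8 -25.6] [51.3 15.9] 28.8 z 61.7
top bowlrim 394 mean [773.6  49.4] mec [771.3  48.1] 61.1 rect [770.7  48.1] [119.7 120.9] 89.8 z 54.7
side post 82 mean [ 588.6 -310.3] mec [ 589.8 -310.2] 11.6 rect [ 588.6 -310. ] [20.5 20.6] 37.1 z 186.1
side neck 88 mean [ 571.8 -191.6] mec [ 570.6 -194.4] 26.5 rect [ 571.8 -191.4] [45.  45.2] 5.6 z 111.5Traceback (most recent call last):
  File "<stdin>", line 10, in <module>
  File "h.py", line 8, in plane
    o,d=ray(m,n,uv); return o+d*(z-o[2])/d[2]
        ~~~^^^^^^^^
  File "h.py", line 6, in ray
    K,R,t=cp(m,n); d=R.T@(np.linalg.inv(K)@np.array([uv[0],uv[1],1.])); return -R.T@t,d
          ~~^^^^^
  File "h.py", line 4, in cp
    c=m.camera_params(n); return np.array(c["mtx"]),np.array(c["R"]),np.array(c["t"])
ValueError: time passes only in moves, steps and waits
```

```bash
python3 - <<'E'
import re
s=open('h.py').read()
s=s.replace('''def cp(m,n):
    c=m.camera_params(n); return''','''_c={}
def cp(m,n):
    if n not in _c: _c[n]=m.camera_params(n)
    c=_c[n]; return''')
s+='''
POST=np.array([589.5,-309.5]);JAR=np.array([571.5,-190.]);A0=np.degrees(np.arctan2(*(JAR-POST)[::-1]));PEG0=A0+15.86
def D(deg): return down(np.radians(deg)).as_rotvec()
def pegxy(phi,r=174.5): return POST+r*np.array([np.cos(np.radians(phi)),np.sin(np.radians(phi))])
'''
open('h.py','w').write(s)
E
python3 - <<'E'
from rig import manip as m
from h import *
print(A0,PEG0)
from h import *
q=None
for phi in(176,150,114):
    for a in(phi-90,phi+90): 
        print(phi,a,m.solve_ik([*pegxy(phi),192],D(a)))
print(m.get_time_s())
E
```

```text
98.56593077299165 114.42593077299165
176 86 [-0.38898239  0.51610106  1.26194082  1.96692045 -0.56323799  1.07699175
  2.62201011]
176 266 [-0.19914583  0.34922975  0.91869614  1.95935932 -0.33119205  0.99063243
 -0.76501636]
150 60 [-0.37781289  0.30459373  0.92228555  2.00251461 -0.29357511  0.97194509
  1.73763756]
150 240 [-0.46538773  0.34877815  1.05397709  2.00606805 -0.36354045  0.98916463
 -1.32684862]
114 24 [-0.42228333  0.3773739   0.79510273  1.88911152 -0.31689198  1.00510721
  0.92922996]
114 204 [-0.68090398  0.59372447  1.2641339   1.90083429 -0.63137514  1.12808754
 -1.89417608]
0.1
```

Run:
```python
from rig import manip as m
from h import *
p=m.get_tcp_pos(); m.movel([p[0],p[1],330],max_speed=250)
q=m.get_joints(); q[0]=0.6; m.move_j(q); print(m.get_tcp_pos(),m.get_time_s())
m.set_gripper(34)
for phi in(176,114):
    for a in(phi-90,phi+90): 
        print(phi,a,m.solve_ik([*pegxy(phi),192],D(a)))
```

```text
[ 489.079363   -388.41283811  330.37005461] 4.0333
176 86 [ 0.85257002  0.28768167 -0.39258736  1.89636193  0.13087263  0.98234389
  1.90264692]
176 266 [ 0.43461873  0.25642447  0.10978487  1.92340638 -0.03384497  0.96350781
 -1.08044978]
114 24 [ 0.43274198  0.32527527 -0.29905509  1.83507414  0.11229527  0.99762645
  0.50631683]
114 204 [ 0.03516892  0.30516324  0.19446973  1.86170956 -0.06990856  0.98126143
 -2.46293882]
```

Run:
```python
from rig import manip as m
from h import *
p=pegxy(176.15)
m.move_ptp([*p,290],D(86.15)); 
hit=m.movel([*p,194],max_speed=100,threshold=6); print("hit",hit,m.get_tcp_pos(),m.get_contact_force(),m.get_time_s())
shot(m,"side","side1");shot(m,"top","top1")
```

```text
hit False [ 415.77695219 -297.97974945  194.59085953] [0.18209238 0.03894034 0.38021025] 7.4667
```

View pics/side1.png

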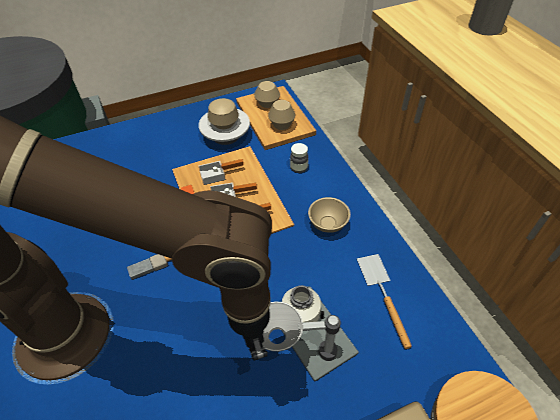

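Run:
```python
from rig import manip as m
from h import *
m.set_gripper(23); print(m.get_gripper_width())
for phi in np.linspace(176.15,PEG0+4,6)[1:]:
    h=m.movel([*pegxy(phi),194],D(phi-90),max_speed=120,threshold=15)
    print(round(phi,1),h,m.get_contact_force().round(1))
    if h: break
for phi in np.arange(PEG0+2.5,PEG0-6,-1.5):
    h=m.movel([*pegxy(phi),194],D(phi-90),max_speed=40,threshold=8)
    print(round(phi-PEG0,1),h,m.get_contact_force().round(1),m.get_tcp_pos().round(1))
    if h: break
print(m.get_time_s())
```

```text
22.980508211861054
164.6 False [-0.2 -0.2  0.3]
153.1 False [-0.5 -0.5 -0.3]
141.5 False [-0.3  0.4 -0.2]
130.0 False [-0.5 -0.1  0.1]
118.4 False [-1.   1.   0.3]
2.5 False [ 0.7 -1.1 -0.4] [ 509.9 -154.7  194. ]
1.0 False [0.7 0.3 0. ] [ 514.5 -152.1  194. ]
-0.5 False [-0.6  0.1 -0.4] [ 518.8 -149.9  194. ]
-2.0 False [-0.8 -1.  -0.2] [ 522.6 -148.4  193.9]
-3.5 True [0.6 1.  0.4] [ 522.4 -148.8  193.2]
11.3167
```

Run:
```python
from rig import manip as m
from h import *
m.set_gripper(40); p=m.get_tcp_pos(); m.movel([p[0],p[1],340],max_speed=200)
q=m.get_joints(); q[0]-=0.75; m.move_j(q); print(m.get_tcp_pos(),m.get_time_s())
pt,dt=shot(m,"top","top2");ps,ds=shot(m,"side","side2");np.save("pics/top2d.npy",dt);np.save("pics/side2d.npy",ds)
```

```text
[483.75672847 245.58492783 338.65888472] 13.9833
```

View pics/top2.png

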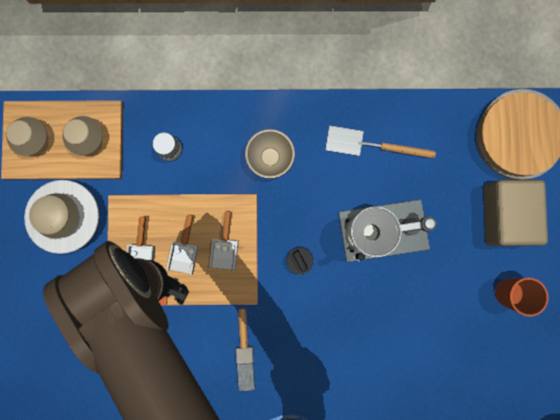

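View pics/side2.png

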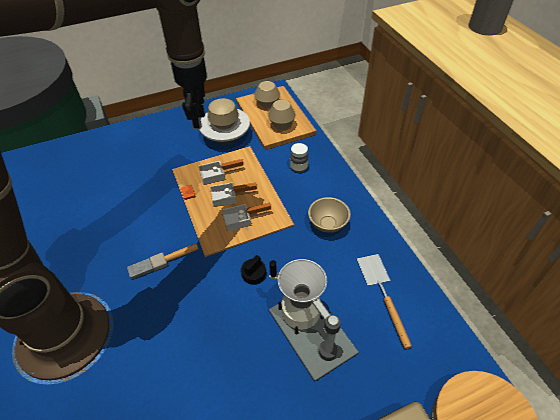

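Run:
```python
from rig import manip as m
from meas import *
for n in("top","side"):
    p=cv2.imread(f"pics/{n}2.png")[:,:,::-1].copy();d=np.load(f"pics/{n}2d.npy");C=cloud(m,n,d);x,y,z=C[...,0],C[...,1],C[...,2]
    for nm,mk,zp in(("funnel",(z>172)&(z<188)&(np.hypot(x-571,y+190)<64)&(np.hypot(x-518,y+150)>16)&(np.hypot(x-589,y+310)>60),180),("peg",(z>220)&(z<232)&(np.hypot(x-518,y+150)<30),226),):
        v,u=np.nonzero(mk);P=np.array([plane(m,n,(a,b),zp)[:2] for a,b in zip(u,v)],np.float32);(c,r)=cv2.minEnclosingCircle(P);print(n,nm,np.round(c,1),round(r,1))
    for h in handles(m,n,p,d): print(n,h["c"].round(1),h["yaw"].round(1),h["z"].round(1),"rect",np.round(h["rc"][0],1),np.round(h["rc"][1],1))
print(pegxy(PEG0))
# IK study for pour: tool from yaw a; tilt about scoop y
from scipy.spatial.transform import Rotation as R
def pour(psi,th,lip):   # scoop yaw psi (deg), tip th (deg); grip at handle x=71,z=30
    S=R.from_euler("z",psi,degrees=True)*R.from_euler("y",-th,degrees=True)
    g=np.array(lip)+S.apply([71+35,0,30-8])
    T=S*R.from_matrix(down(np.pi/2).as_matrix()); tcp=g+T.apply([0,18.7,0]); return tcp,T.as_rotvec()
for psi in(-60,-40,-20,-5,10,30):
    print(psi,[[None if q is None else np.round(q,2) for q in[m.solve_ik(*pour(psi,th,[571,-190,200]))]][0] for th in(0,60,72)])
```

```text
top funnel [ 572.1 -190.5] 55.7
top peg [ 518.1 -149. ] 8.2
top [581.7 366.7] -5.3 50.1 rect [580.9 366.7] [13.2 69.8]
top [603.4 248.8] -17.0 50.7 rect [602.1 248.9] [12.6 32.2]
top [593.3 155.3] -5.8 50.3 rect [593.2 155.7] [13.5 67.6]
side funnel [ 571.4 -190.7] 56.5
side peg [ 517.5 -150.9] 8.7
side [582.  366.5] -5.0 49.4 rect [582.6 366.9] [13.5 68.7]
side [415.  304.3] 76.9 21.5 rect [415.3 303.3] [47.8 31.9]
side [594.9 155.2] -5.5 49.3 rect [593.2 156. ] [14.1 70.4]
[ 517.34136337 -150.61834228]
-60 [array([ 0.29,  0.53,  0.1 ,  1.47, -0.06,  1.14,  0.92]), array([-0.17,  0.26, -0.01,  2.14,  1.42,  0.97, -0.68]), array([-0.24,  0.33, -0.06,  2.23,  1.6 ,  1.2 , -0.95])]
-40 [array([ 0.28,  0.56,  0.05,  1.42, -0.03,  1.16,  1.2 ]), array([ 0.01,  0.15, -0.07,  2.28,  1.82,  0.67, -0.75]), array([-0.08,  0.22, -0.09,  2.41,  2.07,  0.98, -1.09])]
-20 [array([ 0.24,  0.57,  0.02,  1.4 , -0.01,  1.17,  1.49]), array([ 1.24,  0.3 , -1.2 ,  2.29,  2.3 ,  0.52, -0.69]), array([-0.51,  0.18,  0.72,  2.53,  3.01,  0.78, -1.63])]
-5 [array([ 0.23,  0.57, -0.02,  1.41,  0.01,  1.16,  1.69]), array([ 1.39,  0.31, -1.17,  2.26,  3.09,  0.28, -1.2 ]), array([ 1.45,  0.44, -1.22,  2.41,  3.2 ,  0.64, -1.17])]
10 [array([ 0.22,  0.56, -0.07,  1.43,  0.04,  1.16,  1.89]), None, array([ 1.61,  0.57, -1.24,  2.31,  3.93,  0.45, -1.57])]
30 [array([ 0.23,  0.53, -0.15,  1.48,  0.08,  1.14,  2.16]), array([ 1.51,  0.55, -1.13,  2.02, -0.97,  0.49, -2.81]), array([ 1.71,  0.86, -1.37,  2.09, -0.96,  0.36, -2.63])]
```

```bash
cat > pour.py <<'E'
from h import *
R=Rot; JF=np.array([571.8,-190.4])
def pose(org,psi,th):  # scoop origin at handle-mid reference -> here org = lip point
    S=R.from_euler("z",psi,degrees=True)*R.from_euler("y",-th,degrees=True)
    g=np.array(org)+S.apply([71+35,0,22]); T=S*down(np.pi/2)
    return g+T.apply([0,18.7,0]),T.as_rotvec()
def lip(psi,z,back=10):
    hd=-np.array([np.cos(np.radians(psi)),np.sin(np.radians(psi))]); return [*(JF-back*hd),z]
PSI=-60
def steps(): return [(0,265),(15,262),(30,250),(42,220),(52,195),(60,190),(66,190),(72,190),(76,190)]
E
python3 - <<'E'
from rig import manip as m
from pour import *
for psi in(-50,-60,-70,-80,-100):
    out=[]
    for th,z in steps():
        q=m.solve_ik(*pose(lip(psi,z),psi,th)); out.append(None if q is None else np.round(q,2))
    print(psi);[print("   ",o) for o in out[::2]]
for c,y in(((593.3,155.4),-5.7),((584.2,252.6),-11.6),((581.5,366.7),-5.2)):
    print(np.round(m.solve_ik([*c,21.3],D(y+90)),2),np.round(m.solve_ik([*c,21.3],D(y+270)),2))
E
```

```text
-50
    [ 0.29  0.53  0.08  1.33 -0.04  1.29  1.07]
    [0.08 0.24 0.1  1.77 0.45 0.77 0.6 ]
    [-0.05  0.21  0.02  2.12  1.39  0.68 -0.43]
    [-0.11  0.26 -0.05  2.27  1.76  0.94 -0.9 ]
    [-0.19  0.34 -0.07  2.35  1.88  1.18 -1.12]
-60
    [ 0.3   0.51  0.1   1.36 -0.05  1.27  0.93]
    [0.05 0.26 0.11 1.75 0.5  0.85 0.4 ]
    [-0.11  0.25  0.04  2.06  1.26  0.83 -0.46]
    [-0.19  0.31 -0.02  2.18  1.55  1.06 -0.85]
    [-0.25  0.4  -0.05  2.25  1.66  1.27 -1.06]
-70
    [ 0.29  0.48  0.14  1.4  -0.07  1.26  0.79]
    [0.03 0.27 0.13 1.73 0.53 0.94 0.22]
    [-0.16  0.3   0.08  1.99  1.14  0.96 -0.5 ]
    [-0.25  0.37  0.03  2.08  1.38  1.17 -0.82]
    [-0.31  0.46 -0.    2.13  1.47  1.34 -1.  ]
-80
    [ 0.29  0.46  0.17  1.45 -0.08  1.24  0.64]
    [-0.    0.29  0.15  1.7   0.53  1.04  0.07]
    [-0.2   0.35  0.12  1.91  1.03  1.09 -0.53]
    [-0.29  0.44  0.07  1.98  1.23  1.27 -0.8 ]
    [-0.35  0.52  0.05  2.    1.31  1.42 -0.95]
-100
    [ 0.25  0.4   0.24  1.55 -0.1   1.21  0.34]
    [-0.05  0.34  0.22  1.65  0.48  1.21 -0.2 ]
    [-0.21  0.46  0.16  1.74  0.83  1.33 -0.61]
    [-0.29  0.57  0.13  1.75  0.98  1.49 -0.78]
    [-0.34  0.65  0.12  1.74  1.05  1.61 -0.87]
[-0.2   0.64 -0.18  1.79  0.16  0.73  1.  ] [-0.49  0.64  0.21  1.81 -0.19  0.71 -1.84]
[-0.34  0.67 -0.21  1.72  0.19  0.76  0.73] [-0.64  0.67  0.23  1.75 -0.21  0.75 -2.08]
[-0.46  0.75 -0.26  1.58  0.24  0.85  0.66] [-0.77  0.74  0.21  1.61 -0.19  0.82 -2.15]
```

```bash
sed -i 's/^PSI=-60/PSI=-70/' pour.py
cat >> pour.py <<'E'
def grasp(m,c,yaw):
    m.set_gripper(44); o=D(yaw+90)
    m.move_ptp([*c,120],o); h=m.movel([*c,21.8],o,max_speed=120,threshold=8)
    print("down hit",h,m.get_tcp_pos().round(1)); m.set_gripper(5); print("w",m.get_gripper_width(),"t",m.get_time_s())
def carry(m,c,yaw):
    m.movel([*c,60],max_speed=80); print("F",m.get_contact_force().round(2),"w",m.get_gripper_width())
    m.movel([*c,270],max_speed=200)
    p,o=pose(lip(PSI,265),PSI,0); m.movel(p,o,max_speed=200); print("at jar",m.get_time_s())
def tip(m,a,b):
    for th,z in steps()[a:b]: m.movel(*pose(lip(PSI,z),PSI,th),max_speed=90)
def ret(m,c,yaw):
    for th,z in [(60,195),(42,225),(22,255),(0,265)]: m.movel(*pose(lip(PSI,z),PSI,th),max_speed=130)
    m.movel([*c,270],D(yaw+90),max_speed=220); m.movel([*c,50],max_speed=200)
    h=m.movel([*c,19],max_speed=25,threshold=4); print("placed",h,m.get_tcp_pos().round(1),m.get_contact_force().round(1))
    m.set_gripper(40); m.movel([*c,130],max_speed=200); print("t",m.get_time_s())
E
python3 - <<'E'
from rig import manip as m
from pour import *
c,y=(593.3,155.4),-5.7
grasp(m,c,y); carry(m,c,y)
tip(m,1,5); shot(m,"side","side3"); print(m.get_time_s(),m.get_tcp_pos(),pose(lip(PSI,195),PSI,52)[0])
E
```

```text
down hit False [593.9 155.7  22.6]
w 13.247569570919007 t 16.6667
F [-0.13 -0.24 -2.07] w 12.54143722779333
at jar 20.9167
22.7333 [ 596.9783121  -260.72742195  281.99862184] [ 596.65107447 -258.67776597  280.56082275]
```

View pics/side3.png

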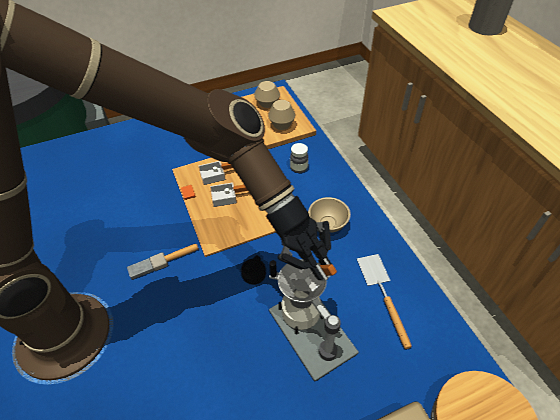

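Run:
```python
from rig import manip as m
from pour import *
f0=m.get_contact_force()
for k in range(5,9):
    tip(m,k,k+1); m.hold(0.5); print(steps()[k],m.get_contact_force().round(2),m.get_time_s())
p,d=shot(m,"side","side4"); cv2.imwrite("pics/z4.png",cv2.resize(p[225:345,240:380,::-1],None,fx=5,fy=5,interpolation=cv2.INTER_CUBIC))
```

```text
(60, 190) [ 0.24 -0.21 -1.79] 23.5583
(66, 190) [-0.32 -0.4  -1.63] 24.3333
(72, 190) [ 0.13 -1.57 -1.23] 25.1083
(76, 190) [-0.22 -0.31 -2.03] 25.8583
```

View pics/z4.png

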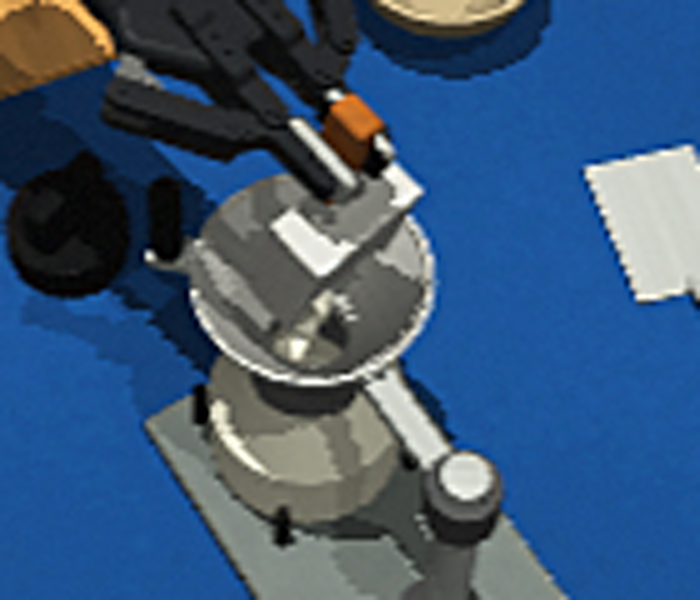

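Run:
```python
from rig import manip as m
from pour import *
m.hold(0.5)
c,y=(593.3,155.4),-5.7
ret(m,c,y)
p,d=shot(m,"top","top5");cv2.imwrite("pics/z5.png",np.hstack([cv2.resize(p[190:300,110:260,::-1],(500,367),interpolation=cv2.INTER_CUBIC),cv2.resize(p[195:270,330:405,::-1],(300,367),interpolation=cv2.INTER_CUBIC)]))
p,d=shot(m,"side","side5");cv2.imwrite("pics/z5s.png",np.hstack([cv2.resize(p[145:265,170:310,::-1],(400,343),interpolation=cv2.INTER_CUBIC),cv2.resize(p[250:350,255:355,::-1],(343,343),interpolation=cv2.INTER_CUBIC)]))
```

```text
placed True [593.3 155.4  22.5] [-0.8 -0.7  5.9]
t 34.2083
```

View pics/z5.png

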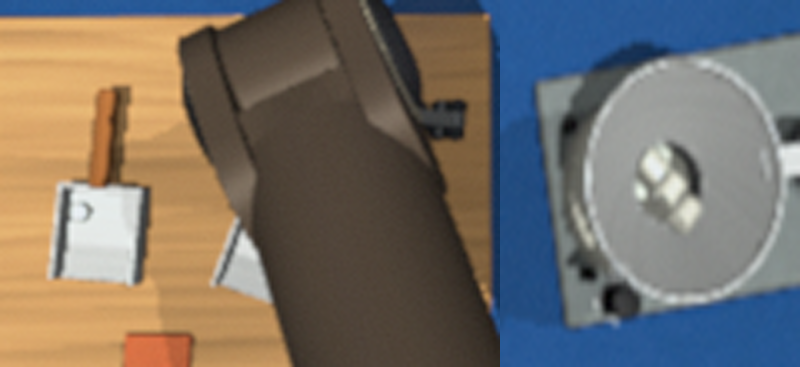

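View pics/z5s.png

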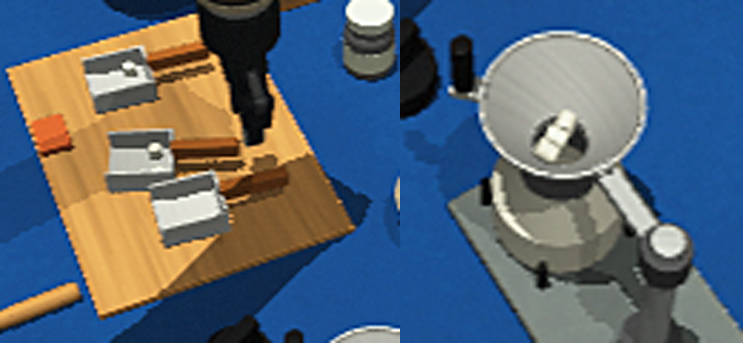

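Run:
```python
from rig import manip as m
from pour import *
p=m.get_tcp_pos();m.movel([p[0],p[1],300],max_speed=250)
q=m.get_joints();q[0]+=-0.75;m.move_j(q);print(m.get_tcp_pos(),m.get_time_s())
p,d=shot(m,"top","top6");np.save("pics/top6d.npy",d);cv2.imwrite("pics/z6.png",np.hstack([cv2.resize(p[190:310,110:260,::-1],(500,400),interpolation=cv2.INTER_CUBIC),cv2.resize(p[210:255,345:390,::-1],(300,400),interpolation=cv2.INTER_CUBIC)]))
p,d=shot(m,"side","side6");np.save("pics/side6d.npy",d);cv2.imwrite("pics/z6s.png",np.hstack([cv2.resize(p[145:265,170:310,::-1],(400,343),interpolation=cv2.INTER_CUBIC),cv2.resize(p[250:350,255:355,::-1],(343,343),interpolation=cv2.INTER_CUBIC)]))
```

```text
[328.90084061 515.39550684 297.91112791] 36.7833
```

View pics/z6.png

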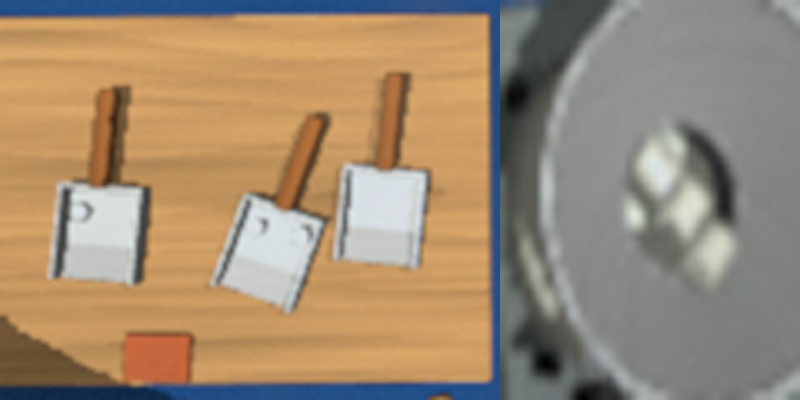

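View pics/z6s.png

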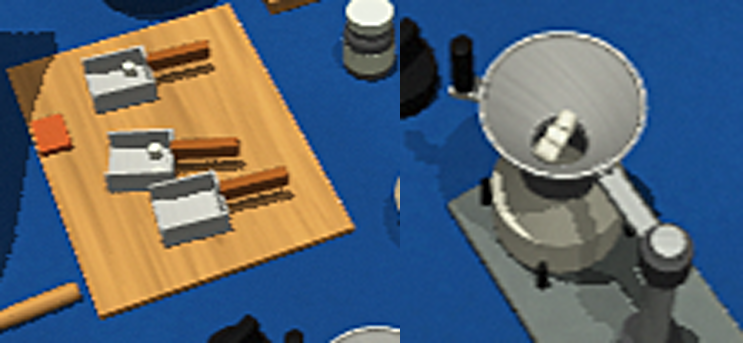

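View pics/top6.png

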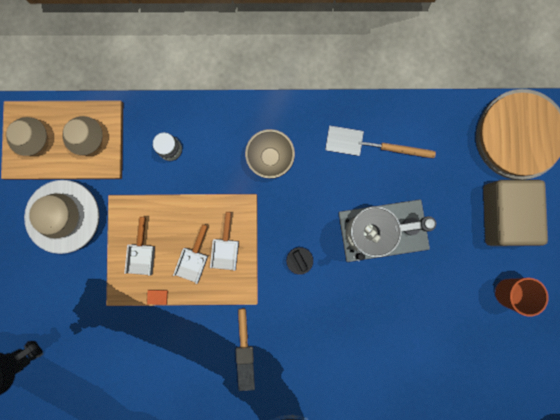

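Run:
```python
from rig import manip as m
from pour import *
for n,(a,b,c,d_) in(("top",(222,248,358,386)),("side",(280,302,292,312))):
    d=np.load(f"pics/{n}6d.npy");p=cv2.imread(f"pics/{n}6.png")[:,:,::-1];C=cloud(m,n,d)
    hsv=cv2.cvtColor(np.ascontiguousarray(p),cv2.COLOR_RGB2HSV)
    mk=np.zeros(d.shape,bool);mk[a:b,c:d_]=(hsv[a:b,c:d_,2]>185);v,u=np.nonzero(mk)
    print(n,len(u))
    for k in range(0,len(u),max(1,len(u)//25)): print((u[k],v[k]),C[v[k],u[k]].round(0),end=" ")
    print()
```

```text
top 64
(np.int64(370), np.int64(225)) [ 593. -207.   21.] (np.int64(368), np.int64(226)) [ 587. -182.  133.] (np.int64(370), np.int64(226)) [ 591. -207.   21.] (np.int64(366), np.int64(227)) [ 584. -176.  141.] (np.int64(368), np.int64(227)) [ 584. -182.  134.] (np.int64(371), np.int64(227)) [ 588. -210.   19.] (np.int64(367), np.int64(228)) [ 582. -179.  138.] (np.int64(369), np.int64(228)) [ 582. -183.  140.] (np.int64(371), np.int64(228)) [ 582. -189.  136.] (np.int64(367), np.int64(229)) [ 580. -179.  136.] (np.int64(369), np.int64(229)) [ 580. -184.  135.] (np.int64(371), np.int64(229)) [ 580. -189.  136.] (np.int64(368), np.int64(230)) [ 577. -181.  139.] (np.int64(370), np.int64(230)) [ 577. -186.  137.] (np.int64(369), np.int64(231)) [ 575. -184.  136.] (np.int64(373), np.int64(231)) [ 575. -193.  138.] (np.int64(372), np.int64(232)) [ 573. -190.  139.] (np.int64(374), np.int64(232)) [ 573. -195.  139.] (np.int64(364), np.int64(233)) [ 573. -192.   16.] (np.int64(371), np.int64(233)) [ 570. -187.  144.] (np.int64(373), np.int64(233)) [ 570. -193.  135.] (np.int64(375), np.int
[... 1428 characters left out ...]
), np.int64(291)) [ 562. -194.  139.] (np.int64(295), np.int64(292)) [ 554. -196.  144.] (np.int64(298), np.int64(292)) [ 340. -650. 1053.] (np.int64(296), np.int64(293)) [ 555. -199.  144.] (np.int64(299), np.int64(293)) [ 561. -202.  144.] (np.int64(296), np.int64(294)) [ 555. -199.  139.] (np.int64(299), np.int64(294)) [ 561. -203.  141.] (np.int64(298), np.int64(295)) [ 558. -203.  139.] (np.int64(299), np.int64(296)) [ 559. -206.  138.] (np.int64(311), np.int64(299)) [ 571. -243.  179.] (np.int64(296), np.int64(300)) [ 539. -233.  180.] (np.int64(309), np.int64(300)) [ 565. -244.  180.] (np.int64(301), np.int64(301)) [ 549. -239.  178.] (np.int64(304), np.int64(301)) [ 555. -241.  179.]
```

Run:
```python
from rig import manip as m
from pour import *
m.set_gripper(0); q=m.get_joints();q[0]+=1.35;m.move_j(q)
o=D(53) ; print(m.solve_ik([*JF,150],o))
m.move_ptp([*JF,270],o); print(m.get_gripper_width())
h=m.movel([*JF,150],max_speed=120,threshold=6);print(h,m.get_tcp_pos().round(1))
if not h:
    h=m.movel([*JF,127],max_speed=30,threshold=8);print(h,m.get_tcp_pos().round(1),m.get_contact_force().round(1))
p=m.get_tcp_pos()
m.movel([*JF,270],max_speed=200)
q=m.get_joints();q[0]-=0.6;m.move_j(q);print(m.get_time_s())
p,d=shot(m,"top","top7");np.save("pics/top7d.npy",d);cv2.imwrite("pics/z7.png",cv2.resize(p[200:265,335:400,::-1],(500,500),interpolation=cv2.INTER_CUBIC))
```

```text
[ 0.38970933  0.46218174 -0.20071443  1.73014262  0.10872736  0.96009792
  1.07208601]
0.0028163598580965704
False [ 572.4 -190.6  150.9]
False [ 571.7 -190.6  126.9] [0.7 0.6 0.8]
44.575
```

View pics/z7.png

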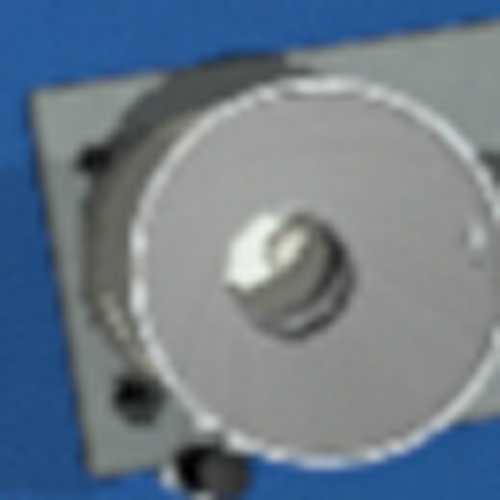

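Run:
```python
from rig import manip as m
from meas import *
for n in("top","side"):
    p=np.ascontiguousarray(cv2.imread(f"pics/{n}6.png")[:,:,::-1]);d=np.load(f"pics/{n}6d.npy")
    for h in handles(m,n,p,d): print(n,h["c"].round(1),h["yaw"].round(1),h["z"].round(1),"rect",np.round(h["rc"][0],1),np.round(h["rc"][1],1))
C=cloud(m,"top",np.load("pics/top7d.npy"))
```

```text
top [581.7 366.8] -5.4 49.9 rect [580.9 366.8] [13.3 69.7]
top [419.4 324.8] -89.9 22.0 rect [419.3 324.6] [33.7 46.4]
top [562.4 220.6] -20.6 50.2 rect [562.1 220.5] [13.6 68.4]
top [591.7 154. ] -5.5 50.0 rect [592.9 153.9] [12.3 67.9]
side [582.  366.5] -5.2 49.3 rect [582.7 366.3] [14.  68.4]
side [564.6 220. ] -22.5 49.5 rect [564.7 221. ] [19.7 72.8]
side [593.3 154. ] -6.5 49.1 rect [593.1 154. ] [13.3 70.5]
```

```bash
python3 - <<'E'
s=open('pour.py').read()
s=s.replace("S.apply([71+35,0,22])","S.apply([71+SH+35,0,22])").replace("PSI=-70","PSI=-70\nSH=0\ndef off(c,yaw): return np.array(c)+SH*np.array([np.cos(np.radians(yaw)),np.sin(np.radians(yaw))])")
s=s.replace("m.set_gripper(44)","m.set_gripper(OP)").replace("SH=0\n","SH=0\nOP=44\n")
open('pour.py','w').write(s)
E
python3 - <<'E'
from rig import manip as m
import pour; from pour import *
pour.SH=13;pour.OP=26
y=-20.8;c=off((562.8,220.5),y);print(c)
print([m.solve_ik(*pose(lip(PSI,z),PSI,th)) is None for th,z in steps()])
q=m.get_joints();q[0]-=0.3;m.move_j(q)
grasp(m,c,y);carry(m,c,y)
tip(m,1,5)
for k in range(5,9):
    tip(m,k,k+1); m.hold(0.5); print(steps()[k],m.get_time_s())
m.hold(.5)
y=-11.6;c=off((584.2,254),y); ret(m,c,y)
p=m.get_tcp_pos();m.movel([p[0],p[1],300],max_speed=250)
q=m.get_joints();q[0]+=-0.55;m.move_j(q);print(m.get_tcp_pos(),m.get_time_s())
p,d=shot(m,"top","top8");np.save("pics/top8d.npy",d);cv2.imwrite("pics/z8.png",np.hstack([cv2.resize(p[190:310,110:260,::-1],(500,400),interpolation=cv2.INTER_CUBIC),cv2.resize(p[210:255,345:390,::-1],(300,400),interpolation=cv2.INTER_CUBIC)]))
p,d=shot(m,"side","side8");np.save("pics/side8d.npy",d)
E
```

```text
[574.95273379 215.88360949]
[False, False, False, False, False, False, False, False, False]
down hit False [575.5 216.2  22.6]
w 13.491564847690716 t 47.7667
F [ 0.61 -1.24 -2.18] w 12.812407444872369
at jar 52.3833
(60, 190) 55.025
(66, 190) 55.8167
(72, 190) 56.6083
(76, 190) 57.3583
placed True [596.9 251.3  22.6] [0.3 0.1 6. ]
t 66.175
[378.55485112 523.63128399 297.49829844] 68.325
```

View pics/z8.png

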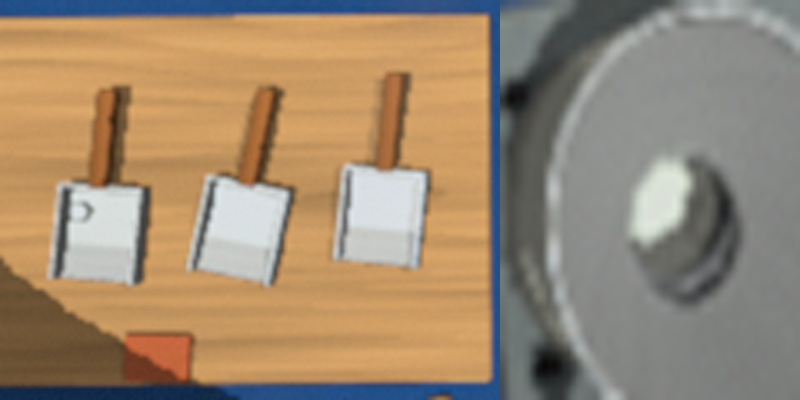

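View pics/side8.png

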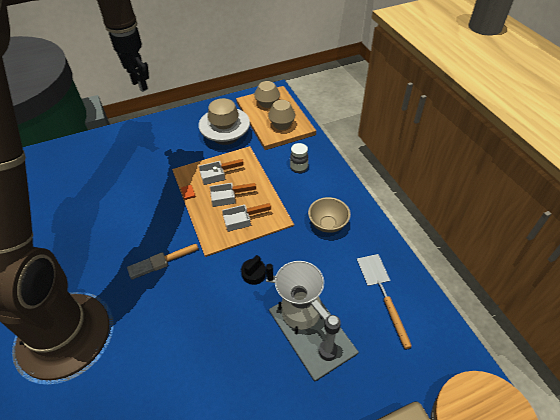

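Run:
```python
from rig import manip as m
import pour; from pour import *
y=-5.3;c=np.array((581.7,366.7))
grasp(m,c,y);carry(m,c,y)
tip(m,1,5)
for k in range(5,9):
    tip(m,k,k+1); m.hold(0.5); print(steps()[k],m.get_time_s())
m.hold(.5)
ret(m,c,y)
p=m.get_tcp_pos();m.movel([p[0],p[1],300],max_speed=250)
q=m.get_joints();q[0]+=-0.5;m.move_j(q);print(m.get_tcp_pos(),m.get_time_s())
p,d=shot(m,"top","top9");np.save("pics/top9d.npy",d);cv2.imwrite("pics/z9.png",np.hstack([cv2.resize(p[190:310,110:260,::-1],(500,400),interpolation=cv2.INTER_CUBIC),cv2.resize(p[210:255,345:390,::-1],(300,400),interpolation=cv2.INTER_CUBIC)]))
p,d=shot(m,"side","side9");np.save("pics/side9d.npy",d)
```

```text
down hit False [582.3 367.1  22.7]
w 12.787251776079524 t 71.1833
F [ 0.54  0.42 -1.43] w 12.758893168477623
at jar 76.4917
(60, 190) 79.05
(66, 190) 79.825
(72, 190) 80.6
(76, 190) 81.35
placed True [581.7 366.5  22.7] [-1.3 -0.8  6.5]
t 90.5833
[335.99209213 598.0714217  297.417461  ] 92.7
```

View pics/z9.png

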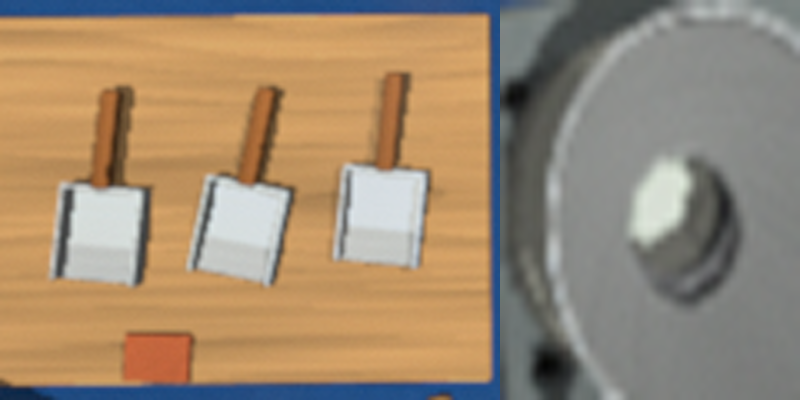

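View pics/side9.png

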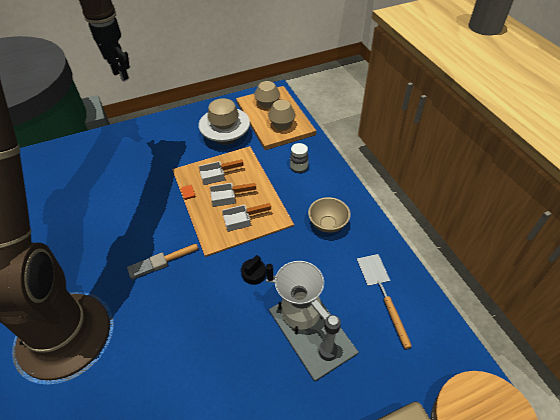

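Run:
```python
from rig import manip as m
from h import *
m.set_gripper(34)
q=m.get_joints();q[0]+=1.2;m.move_j(q)
p=np.array([517.8,-150.2]);phi0=PEG0
m.move_ptp([*p,290],D(phi0-90)); h=m.movel([*p,194],max_speed=120,threshold=6); print("hit",h,m.get_tcp_pos())
m.set_gripper(23)
for phi in np.linspace(phi0,phi0+69,7)[1:]:
    h=m.movel([*pegxy(phi),194],D(phi-90),max_speed=130,threshold=15)
    print(round(phi,1),h,m.get_contact_force().round(1))
    if h: break
for k in (70.5,72,73.5,75):
    if h: break
    h=m.movel([*pegxy(phi0+k),194],D(phi0+k-90),max_speed=40,threshold=8);print(k,h)
m.set_gripper(40);p=m.get_tcp_pos();m.movel([p[0],p[1],300],max_speed=250)
q=m.get_joints();q[0]+=0.45;m.move_j(q);print(m.get_tcp_pos(),m.get_time_s())
p,d=shot(m,"top","top10");np.save("pics/top10d.npy",d)
p,d=shot(m,"side","side10");np.save("pics/side10d.npy",d)
```

```text
hit True [ 518.97113554 -149.59478351  224.26685808]
125.9 True [-3.2  5.1 18.8]
[ 402.86452822 -358.7117772   298.99226352] 99.2417
```

View pics/top10.png

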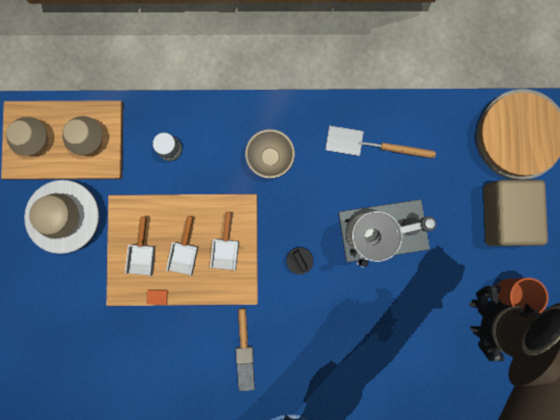

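View pics/side10.png

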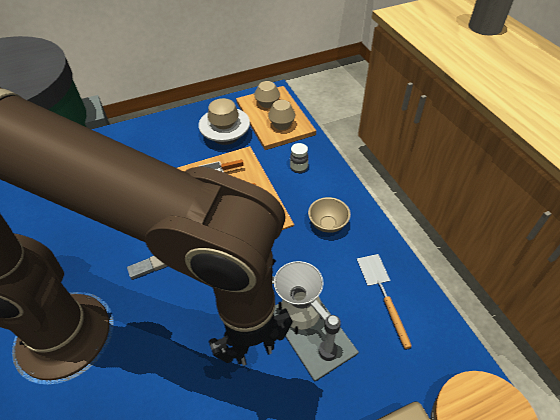

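```bash
python3 - <<'E'
from rig import manip as m
from meas import *
for f in (2,9,10):
  for n in("top","side"):
    d=np.load(f"pics/{n}{f}d.npy");C=cloud(m,n,d);x,y,z=C[...,0],C[...,1],C[...,2]
    for nm,mk,zp in(("funnel",(z>172)&(z<188)&(np.hypot(x-571,y+190)<70)&(np.hypot(x-518,y+150)>20)&(np.hypot(x-589,y+310)>60),180),("peg",(z>216)&(z<236)&(np.hypot(x-518,y+150)<30),226),):
        v,u=np.nonzero(mk);P=np.array([plane(m,n,(a,b),zp)[:2] for a,b in zip(u,v)],np.float32)
        if len(P)<5: print(n,nm,"none");continue
        (c,r)=cv2.minEnclosingCircle(P);print(f,n,nm,np.round(c,1),round(r,1),np.median(z[mk]).round(1),len(P))
print(m.get_gripper_width())
E
python3 -c "
import cv2;p=cv2.imread('pics/top10.png');cv2.imwrite('pics/z10.png',cv2.resize(p[195:275,330:440],None,fx=6,fy=6,interpolation=cv2.INTER_CUBIC))"
```

```text
2 top funnel [ 572.1 -190.5] 55.7 178.2 355
2 top peg [ 518.1 -149. ] 8.2 226.2 48
2 side funnel [ 571.4 -190.7] 56.5 177.5 287
2 side peg [ 517. -152.] 9.8 224.7 47
9 top funnel [ 564.8 -192.4] 56.1 178.0 358
9 top peg [ 507.1 -153.8] 8.3 226.0 48
9 side funnel [ 563.7 -192.1] 56.3 177.8 273
9 side peg [ 506.9 -158.1] 9.7 224.7 45
10 top funnel [ 562.  -193.6] 56.7 177.9 343
10 top peg [ 504.4 -155.6] 8.2 226.7 46
10 side funnel [ 560.4 -191.9] 57.0 177.4 284
side peg none
39.85126903666463
```

View pics/z10.png

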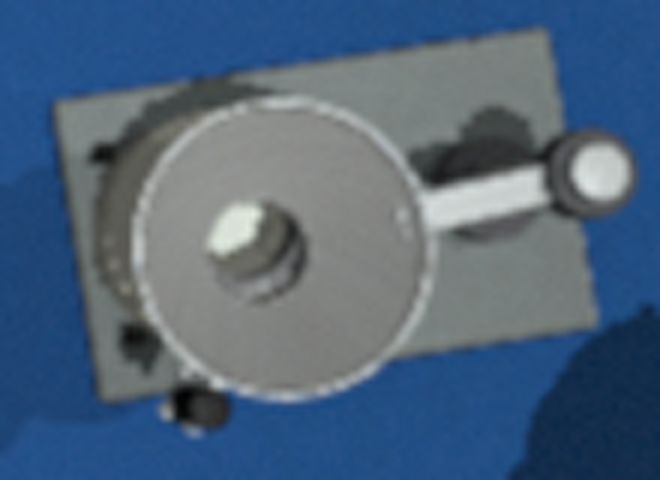

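```bash
python3 - <<'E'
from rig import manip as m
from h import *
m.set_gripper(36)
phi0=118.95;p=pegxy(phi0);print(p)
m.move_ptp([*p,290],D(phi0-90)); h=m.movel([*p,194],max_speed=120,threshold=6); print("hit",h,m.get_tcp_pos())
if h: raise SystemExit
m.set_gripper(23)
E1=PEG0+69
for phi in np.linspace(phi0,E1,7)[1:]:
    h=m.movel([*pegxy(phi),194],D(phi-90),max_speed=130,threshold=15)
    print(round(phi,1),h,m.get_contact_force().round(1))
    if h: break
for k in (70.5,72,73.5,75):
    if h: break
    h=m.movel([*pegxy(PEG0+k),194],D(PEG0+k-90),max_speed=40,threshold=8);print(k,h)
m.set_gripper(40);p=m.get_tcp_pos();m.movel([p[0],p[1],300],max_speed=250)
q=m.get_joints();q[0]+=0.3;m.move_j(q);print(m.get_tcp_pos(),m.get_time_s())
p,d=shot(m,"top","top11");np.save("pics/top11d.npy",d)
p,d=shot(m,"side","side11");np.save("pics/side11d.npy",d)
E
python3 -c "
import cv2;p=cv2.imread('pics/top11.png');cv2.imwrite('pics/z11.png',cv2.resize(p[195:295,280:440],None,fx=5,fy=5,interpolation=cv2.INTER_CUBIC))"
```

```text
[ 505.03394053 -156.80509243]
hit False [ 505.40366615 -157.18842407  194.64540729]
129.7 False [0.4 0.1 0.4]
140.4 False [-0.1 -0.3 -0.3]
151.2 False [-0.5  1.1 -0.4]
161.9 False [-0.2  1.5  0.6]
172.7 False [ 0.6 -0.  -0.1]
183.4 False [-0.4  0.  -0.8]
70.5 False
72 False
73.5 True
[ 299.26054022 -438.90203514  299.2430402 ] 106.4083
```

View pics/z11.png

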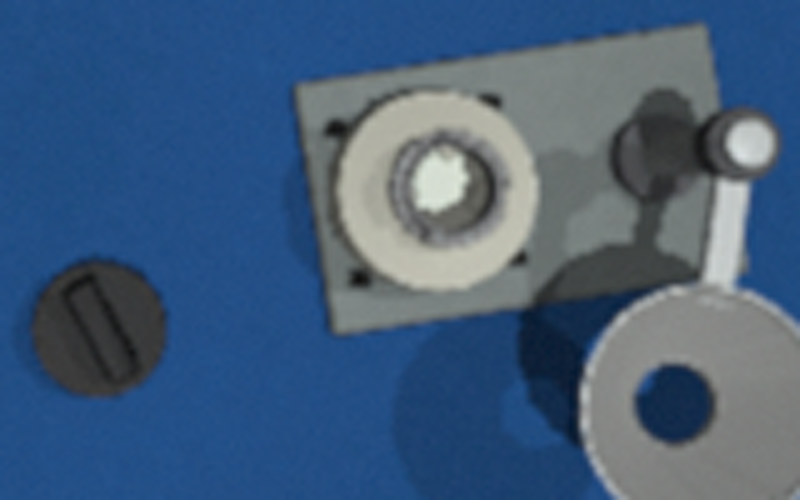

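View pics/side11.png

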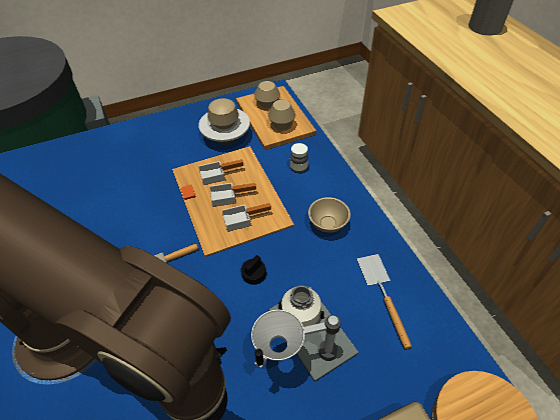

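Run:
```python
from rig import manip as m
from meas import *
from scipy.optimize import least_squares
for n in("top","side"):
    d=np.load(f"pics/{n}11d.npy");C=cloud(m,n,d);x,y,z=C[...,0],C[...,1],C[...,2]
    mk=((z>106)&(z<120)&(np.hypot(x-571.5,y+190.5)<45)).astype(np.uint8)
    cs,hi=cv2.findContours(mk,cv2.RETR_CCOMP,cv2.CHAIN_APPROX_NONE)
    for k,c in enumerate(cs):
        if len(c)<25: continue
        P=np.array([plane(m,n,q[0],113)[:2] for q in c])
        r=least_squares(lambda v:np.hypot(P[:,0]-v[0],P[:,1]-v[1])-v[2],[571,-190,25],loss="soft_l1")
        print(n,"outer" if hi[0,k,3]<0 else "hole",len(c),r.x.round(1),"rms",np.sqrt(np.mean(r.fun**2)).round(2))
    for nm,mk,zp in(("cap",(z>20)&(z<34)&(np.hypot(x-504,y+25)<60),27),("wing",(z>56)&(z<66)&(np.hypot(x-504,y+25)<60),61)):
        v,u=np.nonzero(mk)
        if len(u)<5: print(n,nm,len(u)); continue
        P=np.array([plane(m,n,(a,b),zp)[:2] for a,b in zip(u,v)],np.float32);c,r=cv2.minEnclosingCircle(P);rc=cv2.minAreaRect(P)
        print(n,nm,"mec",np.round(c,1),round(r,1),"rect",np.round(rc[0],1),np.round(rc[1],1),round(rc[2],1),np.median(z[mk]).round(1))
    mk=((z>74)&(z<96)&(np.hypot(x-571.5,y+190.5)<60));print(np.median(z[mk]))
p=cv2.imread("pics/top11.png");cv2.imwrite("pics/z11b.png",cv2.resize(p[215:250,350:390],None,fx=15,fy=15,interpolation=cv2.INTER_CUBIC))
p=cv2.imread("pics/side11.png");cv2.imwrite("pics/z11c.png",cv2.resize(p[278:318,275:327],None,fx=14,fy=14,interpolation=cv2.INTER_CUBIC))
```

```text
top outer 86 [ 572.  -188.5   23.7] rms 2.18
top hole 49 [ 571.9 -189.5   20.4] rms 0.62
top cap mec [504.  -25.5] 33.8 rect [503.9 -25.7] [65.3 64.9] 89.7 27.7
top wing mec [504.1 -25.8] 25.9 rect [503.8 -25.6] [51.2 16. ] 28.3 61.5
79.4052978600264
side outer 66 [ 571.8 -192.    23.1] rms 1.8
side hole 44 [ 571.4 -191.4   19.9] rms 0.88
side cap mec [503.3 -26.7] 35.4 rect [503.6 -27.4] [67.4 63.2] 68.3 26.6
side wing mec [504.1 -27.6] 26.0 rect [504.1 -27. ] [51.3 16.8] 27.9 60.0
80.70896553349698
```

View pics/z11b.png

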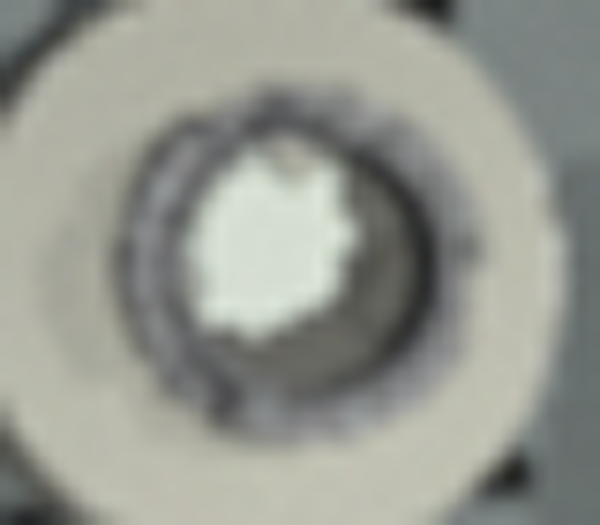

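View pics/z11c.png

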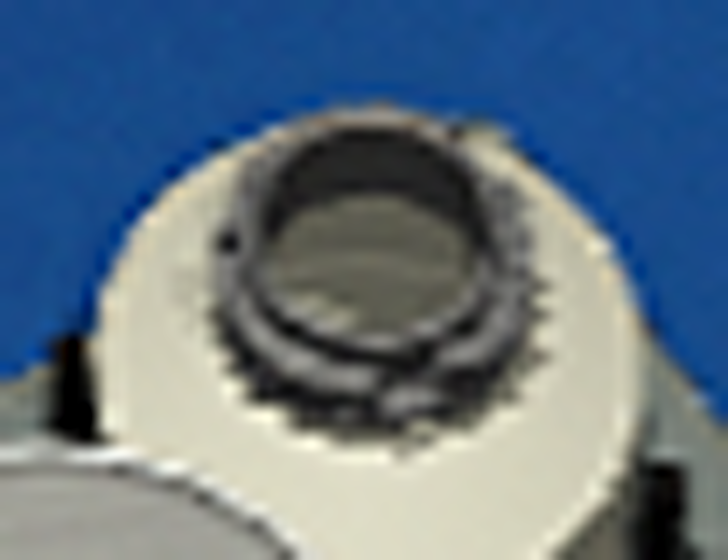

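Run:
```python
from rig import manip as m
from h import *
m.set_gripper(38)
q=m.get_joints();q[0]-=0.75;m.move_j(q)
c=(504.0,-26.4)
print(np.round(m.solve_ik([*c,31.5],D(-62)),2))
m.move_ptp([*c,130],D(-62)); print(np.round(m.get_joints(),2),m.get_time_s())
for a in(-150,-62,0,60,100): print(a,np.round(m.solve_ik([571.7,-190.5,136],D(a)),2))
h=m.movel([*c,31.5],max_speed=100,threshold=6);print(h,m.get_tcp_pos().round(1))
if not h:
    m.set_gripper(5);print(m.get_gripper_width());m.movel([*c,45],max_speed=60);print(m.get_contact_force().round(2),m.get_gripper_width())
print(m.get_time_s())
```

```text
[-0.78  0.75  1.03  2.11 -0.91  0.83 -0.26]
[-0.92  0.65  1.26  2.04 -0.75  1.02 -0.36] 110.425
-150 [-0.53  0.83  1.25  1.8  -0.85  1.18 -1.62]
-62 [-0.48  0.74  1.12  1.8  -0.75  1.1  -0.17]
0 [-0.35  0.6   0.85  1.79 -0.53  1.    0.72]
60 [-0.19  0.52  0.6   1.78 -0.36  0.94  1.61]
100 [-0.08  0.49  0.44  1.78 -0.26  0.93  2.21]
False [504.4 -26.5  31.9]
15.299161109214662
[-0.85 -0.27 -1.17] 15.140119234874767
112.2583
```

```bash
python3 - <<'E'
from rig import manip as m
from h import *
c=(504.0,-26.4);J=(571.7,-190.5)
m.movel([*c,185],max_speed=200);m.movel([*J,185],max_speed=150);m.movel([*J,152],max_speed=100)
m.hold(.2)
h=m.movel([*J,130],max_speed=20,threshold=5);print(h,m.get_tcp_pos().round(2),m.get_contact_force().round(1),m.get_wrist_torque().round(2),m.get_time_s())
shot(m,"side","side12")
E
python3 -c "
import cv2;p=cv2.imread('pics/side12.png');cv2.imwrite('pics/z12.png',cv2.resize(p[230:350,220:370],None,fx=5,fy=5,interpolation=cv2.INTER_CUBIC))"
```

```text
True [ 571.69 -190.49  137.08] [-1.2  0.   6.1] [ 0.19  0.06 -0.04] 115.875
```

View pics/z12.png

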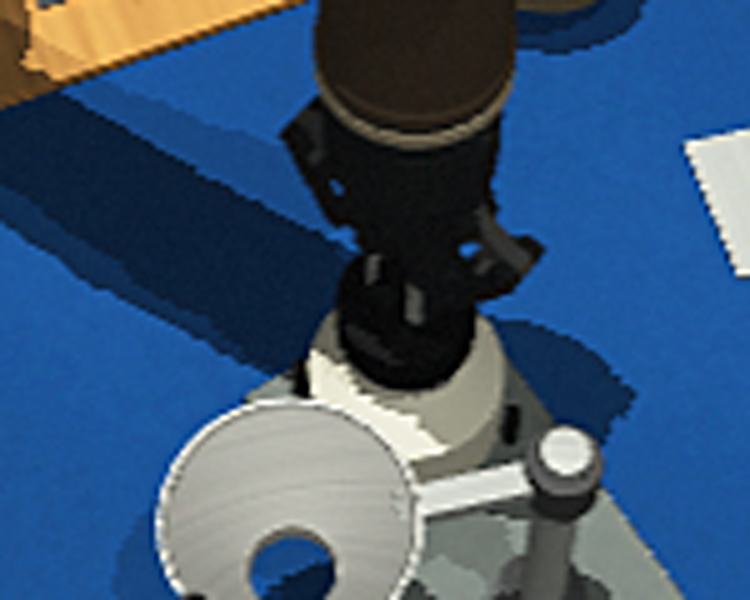

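Run:
```python
from rig import manip as m
from h import *
J=(571.7,-190.5)
m.set_gripper(20);print(m.get_gripper_width(),m.get_contact_force().round(1),m.get_wrist_torque().round(2))
t=m.get_time_s()
for k in range(1,22):
    a=-62+6*k
    m.movel([*J,137],D(a),max_speed=60)
    T=m.get_wrist_torque();F=m.get_contact_force();print(6*k,"T",T.round(2),"F",F.round(1),round(m.get_time_s()-t,2))
    if abs(T[2])>0.6 or np.linalg.norm(F)>15: break
```

```text
20.053322471643288 [-0.5 -0.6  0.3] [ 0.05  0.01 -0.  ]
6 T [ 0.03 -0.01  0.02] F [ 0.4 -0.  -0.1] 0.26
12 T [-0.04  0.07 -0.01] F [-0.6 -0.5 -0.3] 0.52
18 T [ 0.06 -0.03  0.05] F [ 0.1 -1.1  0.2] 0.77
24 T [-0.   -0.07 -0.02] F [-0.3  0.4 -0.1] 1.03
30 T [-0.01  0.02  0.02] F [ 0.9 -0.4  0.4] 1.29
36 T [-0.1  -0.08 -0.05] F [-0.6 -0.4  1. ] 1.55
42 T [-0.03 -0.11 -0.  ] F [ 1.2 -0.4 -0.5] 1.81
48 T [-0.04 -0.04 -0.01] F [0.7 0.4 0.5] 2.07
54 T [-0.09  0.   -0.03] F [-0.5  0.1 -0.1] 2.32
60 T [ 0.01 -0.03  0.  ] F [ 0.7 -0.1  0. ] 2.58
66 T [-0.12 -0.18 -0.03] F [ 0.3 -0.6 -0.3] 2.84
72 T [-0.51 -0.59 -0.71] F [ 2.4 -2.5 -0.9] 3.1
```

```bash
cat > capm.py <<'E'
from h import *
def look(m,tag):
    for n in("top","side"):
        p,d=shot(m,n,n+tag);C=cloud(m,n,d);x,y,z=C[...,0],C[...,1],C[...,2]
        mk=(z>148)&(z<175)&(np.hypot(x-571.7,y+190.5)<38)
        if mk.sum()<10: print(n,"few");continue
        zt=np.median(z[mk]);v,u=np.nonzero(mk);P=np.array([plane(m,n,(a,b),zt)[:2] for a,b in zip(u,v)],np.float32);rc=cv2.minAreaRect(P)
        mk2=(z>115)&(z<140)&(np.hypot(x-571.7,y+190.5)<36)
        print(n,"wing z",zt.round(1),"shoulder z",np.median(z[mk2]).round(1) if mk2.sum() else None,"rect",np.round(rc[0],1),np.round(rc[1],1),round(rc[2],1))
E
python3 - <<'E'
from rig import manip as m
from capm import *
J=(571.7,-190.5)
m.set_gripper(40);m.hold(.3);m.movel([*J,230],max_speed=150)
q=m.get_joints();q[0]-=0.5;m.move_j(q)
look(m,"13");print(m.get_time_s())
E
python3 -c "
import cv2;p=cv2.imread('pics/side13.png');cv2.imwrite('pics/z13.png',cv2.resize(p[230:350,220:370],None,fx=5,fy=5,interpolation=cv2.INTER_CUBIC))"
```

```text
top wing z 157.9 shoulder z 124.0 rect [ 570.9 -189.1] [51.2 15.8] 84.0
side wing z 156.2 shoulder z 122.9 rect [ 570.3 -192.2] [55.3 17. ] 83.4
121.8833
```

View pics/z13.png

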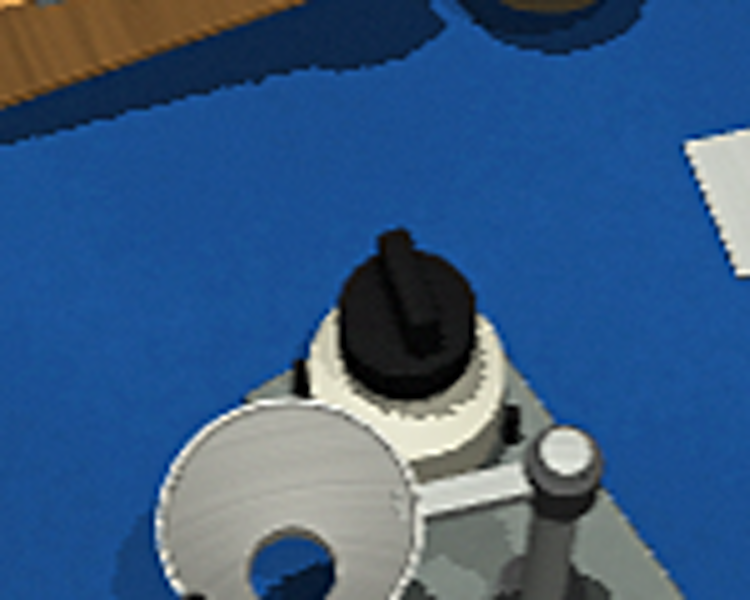

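Run:
```python
from rig import manip as m
from capm import *
J=(571.3,-190.5)
m.move_ptp([*J,200],D(-6)); print(np.round(m.get_joints(),2))
h=m.movel([*J,130],max_speed=100,threshold=6);print(h,m.get_tcp_pos().round(1))
if h: raise SystemExit
m.set_gripper(20);t=m.get_time_s();best=0
for k in range(1,21):
    a=-6-6*k; z=130-5.5*min(1,max(0,(6*k-12)/90))
    m.movel([*J,z],D(a),max_speed=60)
    T=m.get_wrist_torque();F=m.get_contact_force();print(6*k,"T",T.round(2),"F",F.round(1))
    if abs(T[2])>1.2 or np.linalg.norm(F)>25: break
m.hold(.3);print(m.get_wrist_torque().round(2),m.get_contact_force().round(1),m.get_time_s())
```

```text
[-0.46  0.58  1.03  1.74 -0.55  1.14  0.64]
False [ 571.6 -190.8  130.4]
6 T [-0.03 -0.06  0.06] F [-0.3  0.3  0.6]
12 T [-0.01 -0.18  0.07] F [-0.   0.1  1.1]
18 T [-0.07 -0.39  0.07] F [ 1.7 -0.1  1.2]
24 T [-0.04 -0.45  0.1 ] F [ 1.7 -1.4  0.3]
30 T [-0.11 -0.48 -0.01] F [ 1.7 -0.5  1.6]
36 T [-0.11 -0.34  0.03] F [ 2.  -1.   1.3]
42 T [-0.05 -0.12  0.03] F [0.3 0.1 0.3]
48 T [ 0.   -0.03  0.08] F [ 0.1  0.4 -0.7]
54 T [-0.02 -0.02 -0.01] F [-0.3 -0.1  0.6]
60 T [-0.04  0.05  0.05] F [-0.   0.7  0.8]
66 T [-0.01 -0.03  0.  ] F [ 0.2  0.2 -0.2]
72 T [-0.02  0.04  0.05] F [ 0.3 -0.  -0.2]
78 T [0.02 0.01 0.02] F [ 0.2 -0.1 -0.1]
84 T [-0.02  0.02 -0.01] F [-0.8 -0.6 -0.5]
90 T [-0.02 -0.01  0.  ] F [0.4 0.8 0.5]
96 T [0.06 0.02 0.02] F [ 0.2 -0.2  0.4]
102 T [0.   0.01 0.06] F [0.  0.5 0.2]
108 T [ 0.14 -0.18  0.03] F [ 1.4 -0.6  0.4]
114 T [0.23 0.   1.16] F [0.3 1.6 2.2]
120 T [0.14 0.28 3.17] F [-1.6  0.9  4.9]
[0.28 0.26 3.17] [-1.4  0.9  5.9] 129.6833
```

```bash
python3 - <<'E'
from rig import manip as m
from capm import *
p=m.get_tcp_pos();m.set_gripper(40);m.hold(.2);m.movel([p[0],p[1],230],max_speed=150)
q=m.get_joints();q[0]-=0.5;m.move_j(q)
look(m,"14");print(m.get_time_s())
E
python3 -c "
import cv2;p=cv2.imread('pics/side14.png');q=cv2.imread('pics/top14.png');import numpy as np;cv2.imwrite('pics/z14.png',np.hstack([cv2.resize(p[230:350,220:340],(400,400),interpolation=cv2.INTER_CUBIC),cv2.resize(q[190:270,330:410],(400,400),interpolation=cv2.INTER_CUBIC)]))"
```

```text
top wing z 153.1 shoulder z 120.0 rect [ 572.1 -189.4] [16.7 51.6] 76.8
side wing z 151.7 shoulder z 118.9 rect [ 571.7 -191.4] [18.  51.5] 76.4
132.3
```

View pics/z14.png

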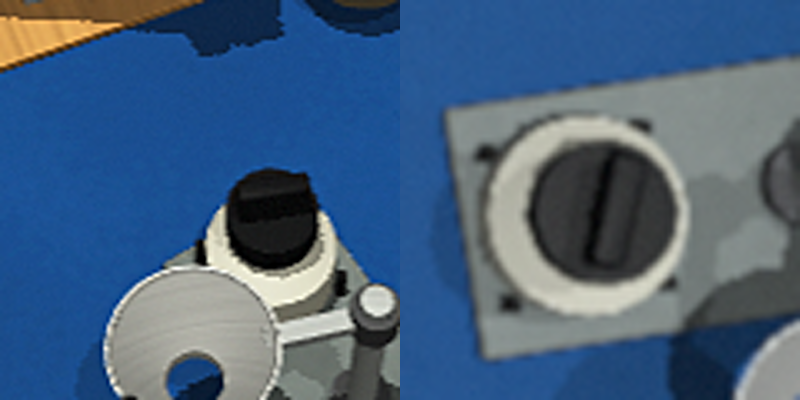

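View pics/top14.png

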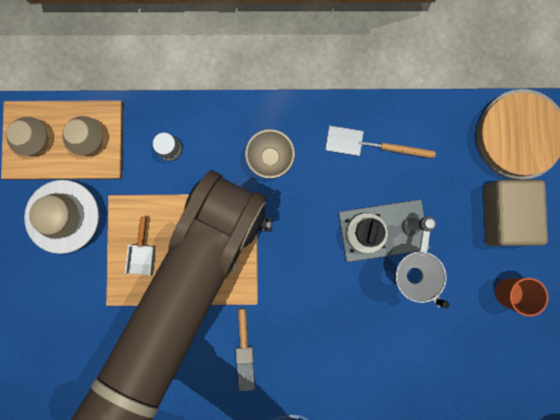

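Run:
```python
from rig import manip as m
from capm import *
J=(571.7,-190.5)
m.move_ptp([*J,190],D(-103.3));h=m.movel([*J,125.5],max_speed=100,threshold=6);print(h,m.get_tcp_pos().round(1))
if h: raise SystemExit
m.set_gripper(10);m.hold(.2);print(m.get_gripper_width(),m.get_wrist_torque().round(2),m.get_contact_force().round(1))
for k in range(1,7):
    m.movel([*J,125.5],D(-103.3-2*k),max_speed=40);T=m.get_wrist_torque();F=m.get_contact_force();print(2*k,T.round(2),F.round(1))
    if abs(T[2])>3 or np.linalg.norm(F)>20: break
p=m.get_tcp_pos();m.set_gripper(40);m.hold(.2);m.movel([p[0],p[1],230],max_speed=150)
q=m.get_joints();q[0]-=0.5;m.move_j(q)
look(m,"15");print(m.get_time_s())
```

```text
False [ 571.8 -190.9  125.8]
15.101374580882931 [-0.02  0.14 -0.  ] [-0.4  0.7  5.9]
2 [-0.   0.1  0.6] [-0.7  0.6  5.2]
4 [-0.08  0.17  1.36] [-0.  -0.4  6.4]
6 [-0.06  0.28  1.93] [-0.6  0.2  6.8]
8 [0.1  0.83 1.63] [-3.6  0.5  8.9]
10 [0.1  0.9  2.28] [-2.4  0.5  9.1]
12 [0.04 0.95 2.89] [-3.4 -1.2 10.8]
top wing z 153.2 shoulder z 119.8 rect [ 572.  -189.7] [16.  51.6] 74.9
side wing z 152.1 shoulder z 118.9 rect [ 571.7 -191.3] [17.2 51.4] 77.0
138.925
```

Run:
```python
from rig import manip as m
from capm import *
p=m.get_tcp_pos();m.movel([p[0],p[1],330],max_speed=200)
q=m.get_joints();q[0]-=0.75;m.move_j(q)
look(m,"16");print(m.get_time_s())
```

```text
top wing z 153.4 shoulder z 120.0 rect [ 572.  -189.7] [16.5 51.6] 77.6
side wing z 151.8 shoulder z 119.0 rect [ 571.8 -191.2] [17.2 51.5] 76.9
141.3
```

View pics/top16.png

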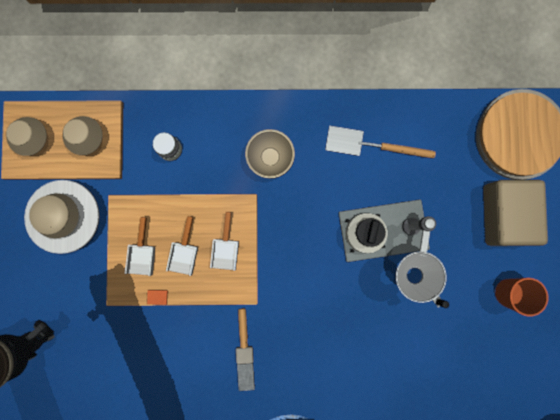

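View pics/side16.png

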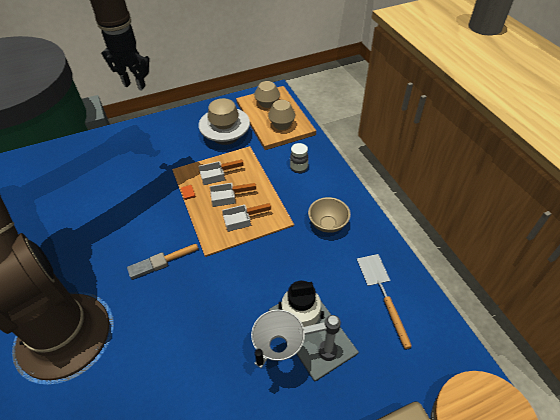

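All three scoops stand upright and empty on the board (top view near (140,258), (183,258) and (224,254)). The cap is seated at (371,233), the funnel is clear at (420,277), and the bowl has not moved from (270,154). I see no stray cylinders.

Run:
```python
from rig import manip as m
print(m.close_job(),m.get_time_s())
```

```text
the job is handed in; nothing more can be done
the job is handed in; nothing more can be done
```

The job is done and handed in at about 141 s. I swung the funnel over the jar, emptied the three scoops (3, 2 and 1 cylinders) and stood each one back on the board. Then I swung the funnel to its far stop, set the cap on the neck, turned it backwards until it dropped, and screwed it forward to its stop.

**What went off plan:**
- The first three cylinders bridged in the spout. I pushed them through with the closed fingers, and the next picture showed the spout open.
- The middle scoop was knocked aside while I worked elsewhere. I measured it again before grasping it and put it back close to its first place.
- Somewhere between the first pour and the last, the funnel drifted about 4° (7 mm) off its stop, and I only noticed afterwards. The later pours still appear to have gone in.
- My first try at swinging it clear came down on top of the peg with about 20 N. I measured the peg again and the second try worked.

**Last checks:**
- **Cap:** it dropped to 96 mm (96.5 expected), then turned about 97° clockwise and sank about 4.7 mm. That is just under the stated 5 to 6.5 mm but within camera error. A second turn with a firm grip met a hard stop at about 3 N m and moved it no further.
- **Rest of the scene:** the scoops look empty and upright, the funnel is clear, the bowl is where it was, and no cylinders are visible outside the jar.
- **Not checked:** I did not count the cylinders inside the jar. All six being in it is inferred from the empty scoops, the clear spout and no strays.

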